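# Rebuild the sealing machine's overload clutch

## Robot

A 6-joint arm with a two-finger parallel gripper is mounted at the origin on the work surface. World frame = base frame: x ahead of the robot, y to its left, z up, the work surface at z = 0. Lengths are in mm, angles in rad, forces in N, time in s.
With the tool pointing down it reaches from about 350 to 875 mm from the base axis. Payload 4.2 kg.
Tool frame: the origin (TCP) lies at the very end of the fingers, on their centre line; the grasp point (between the pads) lies arm.grip_depth behind it (arm.grip_depth is the distance from the TCP to the grasp point, in mm); z points along the fingers, y is the direction in which the jaws open and shut (so a half turn about z gives the same grasp; the last joint's range is limited). The gripper opens to 85 mm and grips with 20 to 120 N. Pads are 22 mm wide; open, the fingers measure 114 mm over their backs; the gripper's body (76 mm by 85 mm) begins 54 mm behind the grasp point. The pads swing forward as they close: fully open they stand 13 mm farther back than shut.
Start: joints at [1.44, 0.385, 0.008, 0, -1.194, -0.259], TCP at [237.469, 578.107, 201.812] pointing down, gripper open.
Joint ranges: [-3.14, 3.14], [-1.21, 2.06], [-1.07, 1.41], [-3.16, 2.05], [-2.99, -0.16], [-3.1, 3.1]. Speed limits (rad/s): [2.79, 2.79, 3.14, 3.14, 3.14, 3.14].

## Interface

Orientations are given as a unit quaternion [x, y, z, w].
In Python, from bench import arm, optics, workorder gives the robot as it stands. The module is installed in compiled form; this text tells all that it offers.
- The arm moves only by the tool play_rows, never from a script. Its arguments are lists of equal length, an entry for each row: "travel": the shift along the tool's x, y, z in m, a list of three; "rotation": the turn, a rotation vector about the tool's x, y, z in rad, a list of three; "grip": the opening, from 0 (shut) to 1 (fully open). In form: {"travel": [[x, y, z], ...], "rotation": [[rx, ry, rz], ...], "grip": [grip, ...]}. A call has 1 to 12 rows; each row shifts and turns the commanded pose from where the row before left it, along the tool's axes as they then stand; what a row does not reach is not made up. A row lasts 1/12 s, in which the tool goes at most 41.7 mm and 7.16 degrees, less where a joint would pass 70% of its speed; a pose out of reach is approached as far as the arm can. A call is refused whole if a number of a shift passes 0.0417 or a number of a turn 0.125, either way. A call with a gripper value outside its range is refused whole. The fingers move at their own pace and stop on an object; the grip force is fixed at half the most. Time passes only in rows, so rows that do not move let the fingers close. It gives the time, the measured TCP pose, the force and the opening at its end, in the units of the state.
- arm.read_state(): the state, without advancing time (a new reading comes with each control period).
- optics.get_image(name): name is "side" or "top"; returns a dict with "image" (480x640x3 uint8, blue, green, red), "depth" (480x640 float32, mm along the optical axis (not along the pixel's ray), 0 where there is no reading), "camera_matrix" (3x3 intrinsics, pixels), "R" (3x3) and "t" (3): a world point X has camera coordinates R X + t. Camera axes: x right, y down, z forward; pixel columns grow to the right and rows downward; lengths in mm; the calibration is good to about 2 mm. A picture is of the moment at which its call begins.
- workorder.job_done(): hands the job in, once; it reports no verdict.
The state is a dict: "clock": time; "joints": joint angles; "joint_vel": joint speeds; "joint_efforts": joint torques, N m; "position": TCP position; "ee_rot": TCP orientation; "contact_force": force on the tool from outside, world axes, zero at the start; "wrist_torque": the same for the moment, N m; "gripper_width": finger opening in mm.
Only numpy, scipy, OpenCV 4.12 (cv2) and the standard library are available. Lean on these libraries where they do the work, as an engineer would, in place of code of your own. Each camera call takes 0.05 s, during which the arm holds its last target. There are 200 camera calls.

## Task

Rebuild the sealer's overload clutch on its fixture: lift the pressure plate off the hub and put it aside, then stack every friction disc that is lying out onto the splined hub with exactly one eared separator plate between each two discs, so that a disc is first and a disc is last, each plate fully down and any spare separator left flat on the bench away from the fixture. Then put the pressure plate back on over the hub and pins and press it down firmly to make sure the pack is fully home, without knocking over the capsules or the bottle.

Things in the scene. Friction and masses are not known exactly. Their poses are not given: they have to be found in the camera images.
- hub: clutch on its fixture, fixed: plate 150 x 110 x 12 mm; on it a 70 mm round flange, top 20 mm above the bench. From the flange rise the hub (core 22 mm; four splines 6.4 mm wide, 29 mm across, along the hub's own +-x, +-y; tapered top 48 mm above the flange) and two torque pins (7 mm thick, 38 mm from the centre along own +-x, tapered, 50 mm above the flange). Origin: centre of underside, z up
- seat (a point): centre of the flange's top face, 20 mm above the bench, axes as the hub's: the first disc lies on it with its origin here; every plate above adds 6 mm
- pressure_plate: pressure plate, aluminium, 180 g: 8 mm thick, ears, notches and bore as a separator's, with a tubular boss on top (44 mm across flats facing its own +-x, +-y; 8 to 30 mm above its underside; the hub passes up through it) to grip it by. Origin: centre of underside, z up. Starts on the empty flange over hub and pins. Press it home firmly, with about 10 N
- mat: bare black rubber mat, fixed, 96 x 96 x 2 mm, a clear place to park the pressure plate (any clear place will do); origin: centre of its underside
- disc1: friction disc, 70 g: dark flat ring 6 mm thick, 64 mm across, with four rim flats (60 mm across) facing its own +-x, +-y; round outside, 32 mm bore with four teeth pointing inward at 45, 135, 225, 315 deg that go between the hub's splines (fits every quarter turn, 1.5 mm play). Origin: centre of underside, z up; faces alike. Discs are interchangeable; three or four are present
- disc2: friction disc, 70 g: dark flat ring 6 mm thick, 64 mm across, with four rim flats (60 mm across) facing its own +-x, +-y; round outside, 32 mm bore with four teeth pointing inward at 45, 135, 225, 315 deg that go between the hub's splines (fits every quarter turn, 1.5 mm play). Origin: centre of underside, z up; faces alike. Discs are interchangeable; three or four are present
- disc3: friction disc, 70 g: dark flat ring 6 mm thick, 64 mm across, with four rim flats (60 mm across) facing its own +-x, +-y; round outside, 32 mm bore with four teeth pointing inward at 45, 135, 225, 315 deg that go between the hub's splines (fits every quarter turn, 1.5 mm play). Origin: centre of underside, z up; faces alike. Discs are interchangeable; three or four are present
- disc4: friction disc, 70 g: dark flat ring 6 mm thick, 64 mm across, with four rim flats (60 mm across) facing its own +-x, +-y; round outside, 32 mm bore with four teeth pointing inward at 45, 135, 225, 315 deg that go between the hub's splines (fits every quarter turn, 1.5 mm play). Origin: centre of underside, z up; faces alike. Discs are interchangeable; three or four are present
- sep1: separator plate, 90 g: bright steel ring 6 mm thick, 60 mm across its flats facing its own +-y, smooth 34 mm bore (clears the splines), two ears pointing outward along its own +-x to 43 mm from the centre, 25 mm wide, each with an open 10 mm notch that slides over a torque pin (fits every half turn, 1.5 mm play). Origin: centre of underside, z up; faces alike. Interchangeable
- sep2: separator plate, 90 g: bright steel ring 6 mm thick, 60 mm across its flats facing its own +-y, smooth 34 mm bore (clears the splines), two ears pointing outward along its own +-x to 43 mm from the centre, 25 mm wide, each with an open 10 mm notch that slides over a torque pin (fits every half turn, 1.5 mm play). Origin: centre of underside, z up; faces alike. Interchangeable
- sep3: separator plate, 90 g: bright steel ring 6 mm thick, 60 mm across its flats facing its own +-y, smooth 34 mm bore (clears the splines), two ears pointing outward along its own +-x to 43 mm from the centre, 25 mm wide, each with an open 10 mm notch that slides over a torque pin (fits every half turn, 1.5 mm play). Origin: centre of underside, z up; faces alike. Interchangeable
- capsule1: coffee capsule standing on its rim, 37 mm across, 28 mm tall, origin at the centre of its foot; not part of the job
- capsule2: coffee capsule standing on its rim, 37 mm across, 28 mm tall, origin at the centre of its foot; not part of the job
- capsule3: coffee capsule standing on its rim, 37 mm across, 28 mm tall, origin at the centre of its foot; not part of the job
- bottle: white plastic bottle with a black cap standing on the bench, 54 mm across, 140 mm tall, origin at the centre of its foot; not part of the job
Things that resemble listed ones, but are neither listed nor needed, are in the scene too. What is shaped like the pressure_plate but pink is not meant.

How it is judged:
By the outcome, as a careful person would: the job done as asked, in the order asked, and still so for the second after the job is handed in, with the robot touching nothing.
Of disc1, disc2, disc3, disc4 only 3 to 4 are there at a start; the rules pass over those that are not, and their reading is None.
At some moment in a run one of disc1, disc2, disc3, disc4, sep1, sep2, sep3 may be knocked a few centimetres aside while the robot is not near it.
It also fails if it takes over 210 s, if anything falls off the work surface, if the arm or the gripper's body presses on something with over 40 N, if the wrist force passes 120 N, or if a joint passes its speed limit or range.

## Working session

There is one attempt and no reset: what is moved stays moved. The work goes in short steps, Python scripts to look and compute and a tool call to move; the robot and the scene stay as the last step left them, time stands still between calls to the robot, and variables do not carry over. Pictures are saved under pics/ and viewed, about 12 in all and at most 16, crops included, and the job is handed in when it is done.

Besides the shell and the picture viewer there is one more tool, called after ">>>" as name(argument=value, ...) on one line, values as JSON. play_rows: Moves the arm, as the interface text tells. Its arguments: {"type":"object","properties":{"travel":{"type":"array","items":{"type":"array","items":{"type":"number"}}},"rotation":{"type":"array","items":{"type":"array","items":{"type":"number"}}},"grip":{"type":"array","items":{"type":"number"}}},"required":["travel","rotation","grip"]}

```bash
mkdir -p pics; cat > h.py <<'E'
import numpy as np, cv2, json
from bench import arm, optics, workorder
def grab(n):
    d=optics.get_image(n); np.savez('last_%s.npz'%n,**d); return d
def load(n): return dict(np.load('last_%s.npz'%n))
def world(d,us,vs,z=None):
    """pixel -> world, by depth or on plane z"""
    us=np.atleast_1d(us).astype(float);vs=np.atleast_1d(vs).astype(float)
    K,R,t=d['camera_matrix'],d['R'],d['t']
    ray=np.linalg.inv(K)@np.array([us,vs,np.ones_like(us)])
    if z is None:
        dep=d['depth'][vs.astype(int),us.astype(int)]
        return (R.T@(ray*dep-t.reshape(3,1))).T
    C=-R.T@t; D=R.T@ray
    return (C[:,None]+D*((z-C[2])/D[2])).T
def pix(d,X):
    p=d['camera_matrix']@(d['R']@np.array(X,float)+d['t']); return p[:2]/p[2]
def cloud(d):
    v,u=np.mgrid[0:480,0:640]; P=world(d,u.ravel(),v.ravel()).reshape(480,640,3)
    P[d['depth']==0]=np.nan; return P
E
python3 - <<'E'
from h import *
s=arm.read_state(); print(s, arm.grip_depth)
for n in('top','side'):
    d=grab(n); cv2.imwrite(f'pics/{n}0.png',d['image']); print(n,d['camera_matrix'].tolist(),d['R'].round(4).tolist(),d['t'].round(1).tolist(),-d['R'].T@d['t'])
E
```

```text
{'clock': 0.0, 'joints': array([ 1.43960100e+00,  3.85563251e-01,  6.63267336e-03, -4.96051620e-04,
       -1.19402758e+00, -2.58606455e-01]), 'joint_vel': array([-5.89737367e-04, -9.75797260e-04,  8.38161936e-05,  3.33778557e-04,
        9.28627774e-04, -1.68609451e-05]), 'joint_efforts': array([ 1.73116982e-04, -3.92287517e+01,  1.88400292e+01,  4.18625146e+00,
       -4.70544372e-03, -2.84542480e-06]), 'position': array([237.23820505, 577.51710122, 200.72074926]), 'ee_rot': array([ 9.81048544e-01, -1.93758954e-01, -1.61248673e-04,  1.09339928e-03]), 'contact_force': array([-0.2572867 ,  0.48131115, -0.36723836]), 'wrist_torque': array([-0.00696979,  0.00656137, -0.04326836]), 'gripper_width': 85.35686539912776} 18.700000000000003
top [[489.43127238359637, 0.0, 307.6283348905644], [0.0, 489.43127238359637, 243.2275912838208], [0.0, 0.0, 1.0]] [[-0.0111, -0.9998, -0.0192], [-0.9872, 0.014, -0.159], [0.1592, 0.0172, -0.9871]] [21.5, 569.1, 980.1] [ 406.0007382    -3.38659172 1058.31422767]
side [[491.5777932481944, 0.0, 319.3907391493851], [0.0, 491.5777932481944, 232.9969516155109], [0.0, 0.0, 1.0]] [[0.9229, -0.385, -0.0037], [-0.2597, -0.6153, -0.7443], [0.2843, 0.6878, -0.6679]] [-516.9, 190.2, 809.1] [ 296.44011948 -638.51104835  680.01480326]
```

View pics/top0.png

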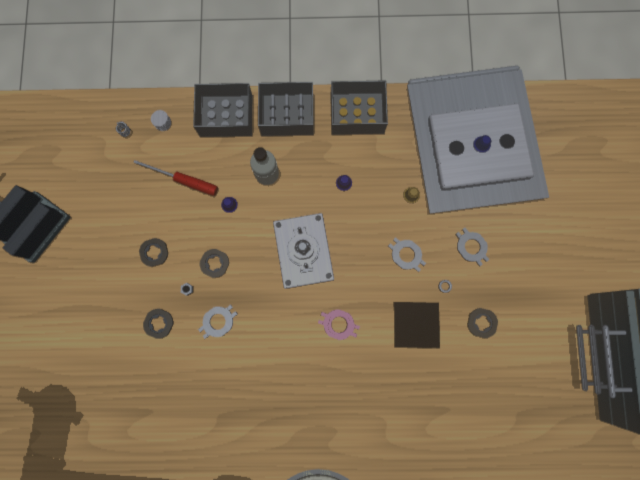

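View pics/side0.png

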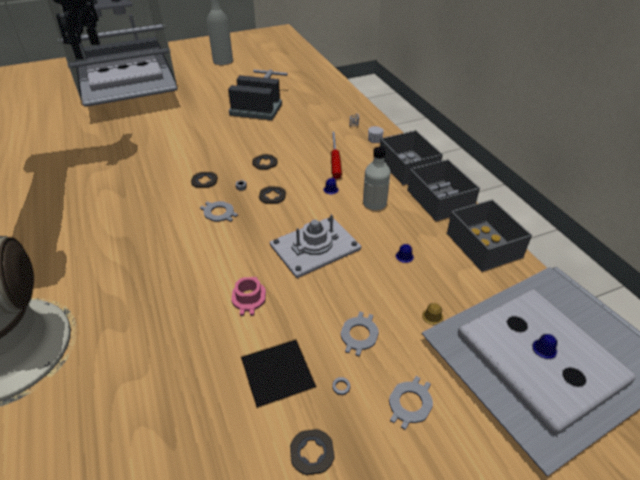

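The top view shows these parts:
- **Discs:** four, at (153,252), (214,263), (158,323) and (482,323).
- **Separators:** three bright, two-eared plates at (407,255), (473,247) and (218,321), so there is no spare.
- **Pressure plate:** grey, on the hub at (303,250). The pink one at (339,324) is the decoy.
- **Mat:** (417,325).
- **Bottle:** (263,165).
- **Capsules:** blue ones at (229,204) and (344,182).

Next I'll fit the models to the images.

```bash
cat > fit.py <<'E'
from h import *
from scipy.optimize import minimize
def shape(kind):
    """list of (polygon) outer, hole in mm"""
    S=8; N=100*S; im=np.zeros((2*N//1,2*N//1),np.uint8)  # unused raster canvas
    a=np.linspace(0,2*np.pi,145)[:-1]
    c=np.c_[np.cos(a),np.sin(a)]
    if kind=='disc':
        o=np.clip(c*32,-30,30)
        # plus-shaped bore: r=16, teeth at 45deg reaching r~12.5, ~ 8 mm wide
        r=np.where(np.abs(((a+np.pi/4)%(np.pi/2))-0)<-1,0,16.0)
        d=np.abs((a%(np.pi/2))-np.pi/4); r=np.where(d<0.30,12.3,16.0)
        return [o],[c*r[:,None]]
    if kind in('sep','press'):
        o=c*32; o[:,1]=np.clip(o[:,1],-30,30)
        ears=[np.array([[s*25,-12.5],[s*43,-12.5],[s*43,-5],[s*33,-5],[s*33,5],[s*43,5],[s*43,12.5],[s*25,12.5]]) for s in(1,-1)]
        return [o]+ears,[c*17]
    if kind=='plate': return [np.array([[-75,-55],[75,-55],[75,55],[-75,55.]])],[]
    if kind=='boss': return [np.array([[-22,-22],[22,-22],[22,22],[-22,22.]])],[]
def alpha(d):
    im=d['image'].astype(np.float32); ch=im[...,2]-im[...,0]; v=im.sum(2)
    ratio=ch/np.maximum(v,30)
    w=np.median(ratio[200:400,100:560]); return np.clip(1-ratio/w,0,1)
def render(d,kind,p,zs,box):
    u0,v0,w,h=box; S=8; outs,holes=shape(kind); c,s=np.cos(p[2]),np.sin(p[2])
    Rm=np.array([[c,-s],[s,c]])
    def P(poly,z):
        X=np.c_[poly@Rm.T+p[:2],np.full(len(poly),z)]
        q=(d['camera_matrix']@(d['R']@X.T+d['t'][:,None])); q=(q[:2]/q[2]).T
        return np.round(((q-[u0,v0]+.5)*S)*16).astype(np.int32)
    m=np.zeros((h*S,w*S),np.float32)
    for z in np.linspace(zs[0],zs[1],3):
        k=np.zeros_like(m)
        for o in outs: cv2.fillPoly(k,[P(o,z)],1,shift=4)
        for o in holes: cv2.fillPoly(k,[P(o,z)],0,shift=4)
        m=np.maximum(m,k)
    return cv2.resize(cv2.GaussianBlur(m,(0,0),0.5*S),(w,h),interpolation=cv2.INTER_AREA)
def fit(d,kind,xy,zs,yaws=None,R=60,A=None):
    A=alpha(d) if A is None else A
    q=pix(d,[*xy,zs[1]]); sc=d['camera_matrix'][0,0]/(d['R']@[*xy,0]+d['t'])[2]
    r=int(R*sc)+2; u0,v0=max(0,int(q[0])-r),max(0,int(q[1])-r)
    w,h=min(640,u0+2*r)-u0,min(480,v0+2*r)-v0; T=A[v0:v0+h,u0:u0+w]
    best=None
    if yaws is None:
        yaws=np.arange(0,90,30) if kind=='disc' else np.arange(0,180,20)
    f=lambda p:np.mean((render(d,kind,[p[0],p[1],p[2]/20],zs,(u0,v0,w,h))-T)**2)
    c=[(f([xy[0],xy[1],np.radians(y)*20]),y) for y in yaws]; c.sort()
    for _,y in c[:2]:
        y=np.radians(y)*20
        o=minimize(f,[xy[0],xy[1],y],method='Nelder-Mead',options=dict(initial_simplex=[[xy[0],xy[1],y],[xy[0]+6,xy[1],y],[xy[0],xy[1]+6,y],[xy[0],xy[1],y+4]],xatol=.03,fatol=1e-7,maxiter=150))
        if best is None or o.fun<best.fun: best=o
    per=np.pi/2 if kind=='disc' else np.pi
    yaw=(best.x[2]/20+per/2)%per-per/2
    return best.x[0],best.x[1],yaw,best.fun
def tri(dt,ds,a,b,z=6):
    """height from the two views' fitted centres (on plane z)"""
    C1=-dt['R'].T@dt['t'];C2=-ds['R'].T@ds['t'];p=np.array([*a[:2],z]);q=np.array([*b[:2],z])
    d1=p-C1;d2=q-C2;M=np.c_[d1,-d2];l=np.linalg.lstsq(M,C2-C1,rcond=None)[0]
    return (C1+l[0]*d1+C2+l[1]*d2)/2, np.linalg.norm(C1+l[0]*d1-C2-l[1]*d2)
E
cat > m.py <<'E'
from fit import *
dt,ds=load('top'),load('side')
L=[('disc',153,252),('disc',214,263),('disc',158,323),('disc',482,323),('sep',407,255),('sep',473,247),('sep',218,321)]
for k,u,v in L:
    X=world(dt,u,v,6)[0]; a=fit(dt,k,X[:2],(0,6)); b=fit(ds,k,a[:2],(0,6),yaws=[np.degrees(a[2])])
    T,g=tri(dt,ds,a,b); print(k,(u,v),'top %.1f %.1f yaw %.1f e%.4f'%(a[0],a[1],np.degrees(a[2]),a[3]),'side %.1f %.1f yaw %.1f e%.4f'%(b[0],b[1],np.degrees(b[2]),b[3]),'tri',T.round(1),round(g,1))
X=world(dt,303,251,12)[0]
for d in(dt,ds): 
    a=fit(d,'plate',X[:2],(0,12),yaws=[-10,0,10],R=95); print('plate',a[0],a[1],np.degrees(a[2]),a[3])
for n,u,v in[('mat',417,325),('bottle cap',261,154),('caps',229,204),('caps',344,182),('boss',303,247),('gold',412,194),('pink',339,324)]:
    print(n,world(dt,u,v)[0].round(0))
P=cloud(dt); print('bench z',np.nanmedian(P[280:300,330:400,2]),'noise',np.nanstd(P[280:300,330:400,2]))
E
python3 - <<'E'
from h import *
d=load('top');c=d['image'][130:345,130:500]; cv2.imwrite('pics/c1.png',cv2.resize(c,None,fx=2.15,fy=2.15,interpolation=cv2.INTER_CUBIC))
E
python3 m.py
```

```text
disc (153, 252) top 562.0 353.8 yaw 17.4 e0.0154 side 562.3 356.8 yaw 23.0 e0.0423 tri [561.5 353.    8.5] 0.4
disc (214, 263) top 536.1 219.6 yaw -26.0 e0.0291 side 536.0 221.9 yaw -22.1 e0.0408 tri [535.5 219.3   8. ] 0.6
disc (158, 323) top 407.6 338.0 yaw -23.5 e0.0128 side 407.1 340.1 yaw -16.4 e0.0499 tri [407.2 337.5   7.7] 0.8
disc (482, 323) top 401.0 -352.5 yaw -14.9 e0.0253 side 401.4 -352.1 yaw -15.7 e0.0259 tri [ 401.1 -352.3    6.6] 0.3
sep (407, 255) top 549.5 -199.1 yaw 48.0 e0.0010 side 550.0 -198.0 yaw 48.0 e0.0010 tri [ 549.3 -198.9    7.4] 0.2
sep (473, 247) top 564.6 -341.2 yaw 33.3 e0.0017 side 565.2 -340.5 yaw 33.4 e0.0074 tri [ 564.6 -340.9    7.1] 0.3
sep (218, 321) top 410.2 210.0 yaw -53.3 e0.0053 side 410.1 212.0 yaw -53.2 e0.0428 tri [410.  209.7   7.8] 0.4
plate 560.8318072280729 25.482206899689306 9.153617323787087 0.0008435647469013929
plate 561.5847932259373 28.547123299836095 9.372306743504158 0.013083476573228836
mat [ 397. -214.    5.]
bottle cap [732. 102. 141.]
caps [661. 184.  26.]
caps [705. -66.  30.]
boss [558.  23.  68.]
gold [ 676. -212.   29.]
pink [401. -50.   1.]
bench z -0.6077871390667121 noise 2.0609994857295333
```

View pics/c1.png

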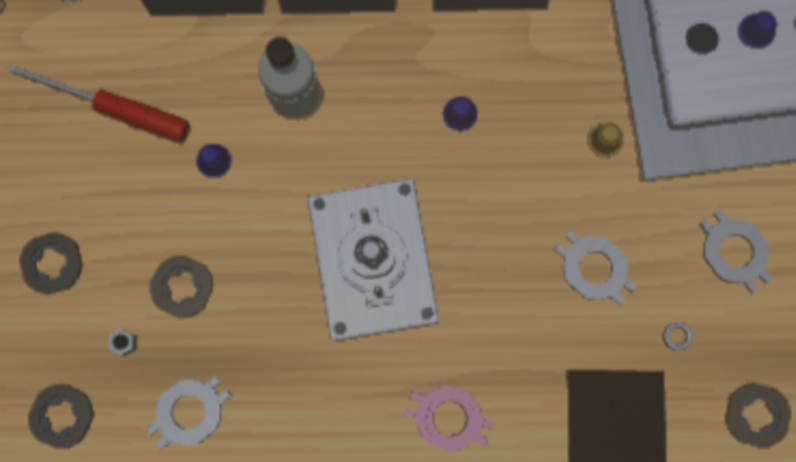

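The crop confirms three parts: the boss-topped grey plate sits on the fixture, and the pink one is separate. Each grey eared ring is a flat separator, and the four dark rings have plus-shaped bores. Next is the planning helper, then the approach to the pressure plate.

```bash
cat > plan.py <<'E'
import sys; from h import *
from scipy.spatial.transform import Rotation as Ro
# usage: plan.py "x y z psi n" ...   legs from the measured pose; prints rows in tool axes (m, rad)
s=arm.read_state(); p=s['position'].copy(); R=Ro.from_quat(s['ee_rot'])
if __name__=='__main__':
    X=R.as_matrix()[:,0]; psi=np.arctan2(X[1],X[0]); print('at',p.round(1),'psi %.2f'%np.degrees(psi),'tilt',R.as_matrix()[:2,2].round(4),'w %.1f'%s['gripper_width'],'F',s['contact_force'].round(1),'t %.1f'%s['clock'])
    for a in sys.argv[1:]:
        x,y,z,ps,n=map(float,a.split()); n=int(n); T=np.array([x,y,z]); ps=np.radians(ps)
        dps=(ps-psi+np.pi/2)%np.pi-np.pi/2; w=np.ones(n)
        if n>=6: w[[0,-1]]=.4;w[[1,-2]]=.75
        w/=w.sum(); tr=[];ro=[]
        goal=p+0
        for k in range(n):
            goal=p+(T-p)*w[k]/w[k:].sum()
            c,q=np.cos(psi),np.sin(psi); d=goal-p
            t=np.round(np.array([c*d[0]+q*d[1], q*d[0]-c*d[1], -d[2]])/1000,4)
            r=round(-dps*w[k],4); psi2=psi-r
            tr.append(t.tolist()); ro.append([0,0,r])
            p=p+np.array([c*t[0]+q*t[1], q*t[0]-c*t[1], -t[2]])*1000; psi=psi2
        m=max(np.linalg.norm(t) for t in tr); print('leg max %.4f rot %.3f'%(m,max(abs(r[2]) for r in ro)), 'end',p.round(1),round(np.degrees(psi),2)); print(json.dumps(tr).replace(' ','')); 
        if abs(dps)>.002: print([r[2] for r in ro])
E
python3 plan.py "400 300 130 -5 12" "560.8 25.5 100 9.15 12"
```

```text
at [237.3 577.6 200.8] psi -22.34 tilt [-0.0007 -0.0019] w 85.6 F [0.6 0.3 0.4] t 0.1
leg max 0.0320 rot 0.029 end [400. 300. 130.] -5.0
[[0.0099,0.0076,0.0028],[0.0185,0.0144,0.0052],[0.0242,0.0197,0.0069],[0.0236,0.0205,0.0069],[0.023,0.0211,0.0069],[0.0224,0.0218,0.0069],[0.0217,0.0225,0.0068],[0.0211,0.0231,0.0069],[0.0204,0.0237,0.0068],[0.0196,0.0242,0.0069],[0.0142,0.0186,0.0051],[0.0074,0.0101,0.0027]]
[np.float64(-0.0118), np.float64(-0.022), np.float64(-0.0294), np.float64(-0.0294), np.float64(-0.0294), np.float64(-0.0294), np.float64(-0.0294), np.float64(-0.0294), np.float64(-0.0294), np.float64(-0.0294), np.float64(-0.022), np.float64(-0.0118)]
leg max 0.0311 rot 0.024 end [560.7  25.5 100. ] 9.17
[[0.0071,0.0101,0.0012],[0.0132,0.019,0.0022],[0.0172,0.0257,0.0029],[0.0166,0.0261,0.0029],[0.0159,0.0265,0.0029],[0.0153,0.0268,0.0029],[0.0146,0.0272,0.0029],[0.014,0.0275,0.0029],[0.0133,0.0279,0.0029],[0.0126,0.0282,0.0029],[0.009,0.0214,0.0022],[0.0045,0.0114,0.0012]]
[np.float64(-0.0096), np.float64(-0.018), np.float64(-0.024), np.float64(-0.024), np.float64(-0.024), np.float64(-0.024), np.float64(-0.024), np.float64(-0.024), np.float64(-0.024), np.float64(-0.024), np.float64(-0.018), np.float64(-0.0096)]
```

```bash
cat > plan.py <<'E'
import sys; from h import *
from scipy.spatial.transform import Rotation as Ro
# plan.py "x y z psi n" ... : legs from the measured pose; turn (about tool z) comes first, then n equal rows
s=arm.read_state(); p=s['position'].copy(); R=Ro.from_quat(s['ee_rot']).as_matrix()
psi=np.arctan2(R[1,0],R[0,0]); print('at',p.round(1),'psi %.2f'%np.degrees(psi),'tilt',R[:2,2].round(4),'w %.1f'%s['gripper_width'],'F',s['contact_force'].round(1),'t %.1f'%s['clock'])
for a in sys.argv[1:]:
    x,y,z,ps,n=map(float,a.split()); n=int(n)
    dps=(np.radians(ps)-psi+np.pi/2)%np.pi-np.pi/2; m=max(1,int(np.ceil(abs(dps)/.115)))
    r=round(float(-dps/m),3); psi-=r*m; c,q=np.cos(psi),np.sin(psi); d=np.array([x,y,z])-p
    t=np.round(np.array([c*d[0]+q*d[1], q*d[0]-c*d[1], -d[2]])/1000/n,4); p=p+np.array([c*t[0]+q*t[1], q*t[0]-c*t[1], -t[2]])*1000*n
    print('turn %d x %.3f'%(m,r) if abs(r)>.001 else 'no turn',' move %d x'%n,t.tolist(),'|%.4f|'%np.linalg.norm(t),'end',p.round(1))
E
python3 plan.py "560.8 25.5 110 9.15 24"
```

```text
at [237.3 577.6 200.8] psi -22.34 tilt [-0.0007 -0.0019] w 85.6 F [0.6 0.3 0.4] t 0.1
turn 5 x -0.110  move 24 x [0.0096, 0.0249, 0.0038] |0.0270| end [559.9  24.3 109.6]
```

>>> play_rows(travel=[[0, 0, 0], [0, 0, 0], [0, 0, 0], [0, 0, 0], [0, 0, 0], [0.005, 0.013, 0.002], [0.0096, 0.0249, 0.0038], [0.0096, 0.0249, 0.0038], [0.0096, 0.0249, 0.0038], [0.0096, 0.0249, 0.0038], [0.0096, 0.0249, 0.0038], [0.0096, 0.0249, 0.0038]], rotation=[[0, 0, -0.11], [0, 0, -0.11], [0, 0, -0.11], [0, 0, -0.11], [0, 0, -0.11], [0, 0, 0], [0, 0, 0], [0, 0, 0], [0, 0, 0], [0, 0, 0], [0, 0, 0], [0, 0, 0]], grip=[1, 1, 1, 1, 1, 1, 1, 1, 1, 1, 1, 1])

```text
clock: 1.1
position: [325.6, 425.5, 176.5]
ee_rot: [0.997, 0.079, -0.0, 0.0]
contact_force: [0.3, -0.4, 0.5]
gripper_width: 85.5
```

>>> play_rows(travel=[[0.0096, 0.0249, 0.0038], [0.0096, 0.0249, 0.0038], [0.0096, 0.0249, 0.0038], [0.0096, 0.0249, 0.0038], [0.0096, 0.0249, 0.0038], [0.0096, 0.0249, 0.0038], [0.0096, 0.0249, 0.0038], [0.0096, 0.0249, 0.0038], [0.0096, 0.0249, 0.0038], [0.0096, 0.0249, 0.0038], [0.0096, 0.0249, 0.0038], [0.0096, 0.0249, 0.0038]], rotation=[[0, 0, 0], [0, 0, 0], [0, 0, 0], [0, 0, 0], [0, 0, 0], [0, 0, 0], [0, 0, 0], [0, 0, 0], [0, 0, 0], [0, 0, 0], [0, 0, 0], [0, 0, 0]], grip=[1, 1, 1, 1, 1, 1, 1, 1, 1, 1, 1, 0.8])

```text
clock: 2.1
position: [486.4, 149.1, 131.0]
ee_rot: [0.997, 0.079, -0.0, 0.0]
contact_force: [-0.7, 0.4, 0.2]
gripper_width: 75.6
```

>>> play_rows(travel=[[0.0096, 0.0249, 0.0038], [0.0096, 0.0249, 0.0038], [0.0096, 0.0249, 0.0038], [0.0096, 0.0249, 0.0038], [0.0096, 0.0249, 0.0038], [0.005, 0.013, 0.002], [0, 0, 0], [0, 0, 0], [0, 0, 0]], rotation=[[0, 0, 0], [0, 0, 0], [0, 0, 0], [0, 0, 0], [0, 0, 0], [0, 0, 0], [0, 0, 0], [0, 0, 0], [0, 0, 0]], grip=[0.8, 0.8, 0.8, 0.8, 0.8, 0.8, 0.8, 0.8, 0.8])

```text
clock: 2.85
position: [560.1, 23.8, 110.3]
ee_rot: [0.997, 0.079, -0.0, 0.0]
contact_force: [0.2, 0.0, 0.2]
gripper_width: 68.5
```

```bash
python3 plan.py "560.8 25.5 75 9.15 4" "560.8 25.5 32 9.15 6"
```

```text
at [560.1  23.8 110.3] psi 9.11 tilt [-0.0007 -0.0001] w 68.5 F [0.2 0.  0.2] t 2.9
no turn  move 4 x [0.0002, -0.0004, 0.0088] |0.0088| end [560.6  25.5  75.1]
no turn  move 6 x [0.0, 0.0, 0.0072] |0.0072| end [560.6  25.5  31.9]
```

>>> play_rows(travel=[[0.0002, -0.0004, 0.0088], [0.0002, -0.0004, 0.0088], [0.0002, -0.0004, 0.0088], [0.0002, -0.0004, 0.0088], [0, 0, 0.0072], [0, 0, 0.0072], [0, 0, 0.0072], [0, 0, 0.0072], [0, 0, 0.0072], [0, 0, 0.005]], rotation=[[0, 0, 0], [0, 0, 0], [0, 0, 0], [0, 0, 0], [0, 0, 0], [0, 0, 0], [0, 0, 0], [0, 0, 0], [0, 0, 0], [0, 0, 0]], grip=[0.8, 0.8, 0.8, 0.8, 0.8, 0.8, 0.8, 0.8, 0.8, 0.8])

```text
clock: 3.68
position: [561.0, 25.5, 33.2]
ee_rot: [0.997, 0.08, -0.0, 0.0]
contact_force: [-0.0, 0.5, -0.6]
gripper_width: 68.4
```

>>> play_rows(travel=[[0, 0, 0], [0, 0, 0], [0, 0, 0], [0, 0, 0], [0, 0, 0], [0, 0, 0], [0, 0, 0], [0, 0, 0]], rotation=[[0, 0, 0], [0, 0, 0], [0, 0, 0], [0, 0, 0], [0, 0, 0], [0, 0, 0], [0, 0, 0], [0, 0, 0]], grip=[0, 0, 0, 0, 0, 0, 0, 0])

```text
clock: 4.35
position: [561.7, 25.9, 34.7]
ee_rot: [0.997, 0.08, 0.001, -0.0]
contact_force: [-0.4, 1.5, 2.3]
gripper_width: 13.4
```

```bash
python3 - <<'E'
from h import *
d=grab('side'); c=d['image'][160:320,220:420]; cv2.imwrite('pics/c2.png',cv2.resize(c,None,fx=3.5,fy=3.5,interpolation=cv2.INTER_CUBIC))
E
python3 plan.py
```

```text
at [561.7  25.8  34.7] psi 9.19 tilt [0.001  0.0003] w 13.6 F [-0.8  2.1  2.9] t 4.4
```

View pics/c2.png

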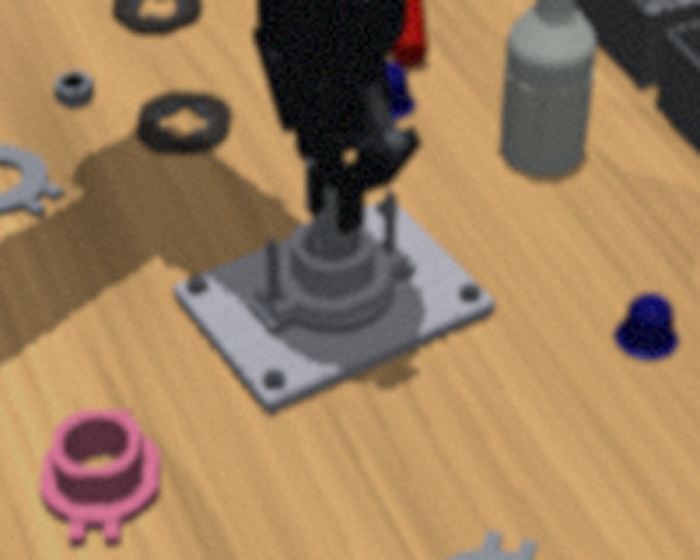

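The picture shows the fingers shut at 13 mm on the tip of the hub, around crop (345,215), and above the boss. I'll check where the reported TCP projects.

```bash
python3 - <<'E'
from h import *
d=load('side')
for z in(20,28,34.7,50,68,100):
    q=pix(d,[561.7,25.8,z]); print(z,q.round(1),'crop',((q-[220,160])*3.5).round(0))
P=cloud(d); m=np.isfinite(P[...,0])&(np.hypot(P[...,0]-561,P[...,1]-26)<70)&(P[...,2]>25)&(P[...,2]<130)
im=d['image'].max(2)
for u in range(305,332,3):
    print(u,[ (v,int(P[v,u,2]),int(im[v,u])) for v in range(208,246,3)])
E
```

```text
20 [315.1 239.9] crop [333. 279.]
28 [315.  236.9] crop [333. 269.]
34.7 [315.  234.3] crop [333. 260.]
50 [314.9 228.5] crop [332. 240.]
68 [314.8 221.4] crop [332. 215.]
100 [314.7 208.4] crop [331. 170.]
305 [(208, 0, 203), (211, 1, 205), (214, 0, 205), (217, 2, 203), (220, 1, 202), (223, 0, 141), (226, 49, 113), (229, 52, 104), (232, 51, 95), (235, 43, 72), (238, 35, 72), (241, 31, 96), (244, 29, 110)]
308 [(208, 99, 49), (211, 94, 51), (214, 86, 50), (217, 79, 60), (220, 70, 112), (223, 53, 137), (226, 61, 76), (229, 55, 62), (232, 50, 80), (235, 53, 96), (238, 43, 70), (241, 33, 74), (244, 31, 96)]
311 [(208, 98, 20), (211, 89, 18), (214, 84, 20), (217, 77, 13), (220, 70, 42), (223, 69, 68), (226, 64, 66), (229, 56, 72), (232, 47, 70), (235, 50, 100), (238, 44, 74), (241, 38, 74), (244, 30, 82)]
314 [(208, 117, 9), (211, 112, 13), (214, 99, 49), (217, 94, 63), (220, 83, 62), (223, 78, 65), (226, 70, 66), (229, 59, 64), (232, 51, 63), (235, 49, 99), (238, 46, 80), (241, 38, 75), (244, 31, 76)]
317 [(208, 119, 16), (211, 111, 22), (214, 102, 19), (217, 95, 27), (220, 88, 16), (22
[... 239 characters left out ...]
 60), (232, 43, 71), (235, 49, 97), (238, 43, 75), (241, 35, 73), (244, 30, 98)]
323 [(208, 137, 18), (211, 131, 11), (214, 118, 30), (217, 91, 77), (220, 84, 70), (223, 79, 80), (226, 49, 96), (229, 46, 89), (232, 50, 107), (235, 47, 80), (238, 39, 71), (241, 31, 77), (244, 28, 109)]
326 [(208, 144, 7), (211, 129, 11), (214, 1, 130), (217, 3, 203), (220, 12, 175), (223, 13, 187), (226, 51, 161), (229, 51, 112), (232, 48, 93), (235, 41, 80), (238, 32, 84), (241, 29, 105), (244, 28, 100)]
329 [(208, 139, 10), (211, 117, 28), (214, 0, 168), (217, 16, 122), (220, 16, 74), (223, 13, 140), (226, 28, 142), (229, 28, 93), (232, 29, 99), (235, 27, 109), (238, 29, 115), (241, 28, 102), (244, 22, 78)]
```

>>> play_rows(travel=[[0, 0, 0], [0, 0, 0], [0, 0, 0], [0, 0, 0], [0, 0, 0], [0, 0, 0]], rotation=[[0, 0, 0], [0, 0, 0], [0, 0, 0], [0, 0, 0], [0, 0, 0], [0, 0, 0]], grip=[0.8, 0.8, 0.8, 0.8, 0.8, 0.8])

```text
clock: 4.9
position: [561.2, 25.5, 34.1]
ee_rot: [0.997, 0.08, -0.0, 0.0]
contact_force: [0.0, -0.3, -0.5]
gripper_width: 68.6
```

```bash
python3 plan.py; python3 - <<'E'
from h import *
d=grab('side'); c=d['image'][140:280,240:400]; a=cv2.resize(c,None,fx=2.5,fy=2.5,interpolation=cv2.INTER_CUBIC)
e=grab('top'); c=e['image'][180:320,220:380]; b=cv2.resize(c,None,fx=2.5,fy=2.5,interpolation=cv2.INTER_CUBIC)
cv2.imwrite('pics/c3.png',np.hstack([a,b]))
E
```

```text
at [561.2  25.5  34.1] psi 9.17 tilt [-0.0003 -0.0002] w 68.6 F [ 0.  -0.3 -0.5] t 4.9
```

View pics/c3.png

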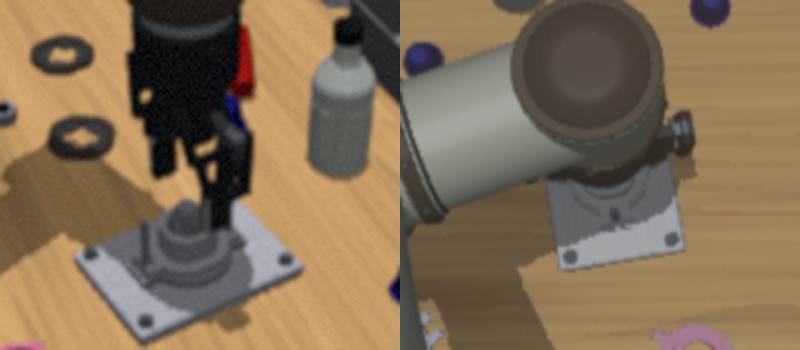

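```bash
python3 - <<'E'
from h import *
d=load('side'); e=load('top'); np.set_printoptions(suppress=True,linewidth=200)
for z in(34,60,70,140,200,250,300): print(z,'top',pix(e,[561.2,25.5,z]).round(1),'side',pix(d,[561.2,25.5,z]).round(1))
P=cloud(d); im=d['image'].max(2)
m=(im<45)&(P[...,2]>25)&(np.hypot(P[...,0]-561,P[...,1]-26)<110)
for z in range(30,150,8):
    k=m&(P[...,2]>=z)&(P[...,2]<z+8)
    if k.sum()>3: Q=P[k]; print(z,k.sum(),'x',np.percentile(Q[:,0],[5,50,95]).round(),'y',np.percentile(Q[:,1],[5,50,95]).round())
P=cloud(e); 
for (u,v) in[(333,233),(334,238),(328,236),(295,206),(295,225)]: print((u,v),P[v,u].round(0))
E
```

```text
34 top [302.5 248. ] side [314.8 234.8]
60 top [302.1 246.1] side [314.7 224.7]
70 top [301.9 245.3] side [314.6 220.8]
140 top [300.8 239.6] side [314.3 191.5]
200 top [299.7 234.1] side [313.9 163.8]
250 top [298.7 228.8] side [313.6 138.6]
300 top [297.5 222.8] side [313.2 111.3]
70 10 x [550. 555. 570.] y [18. 58. 61.]
78 48 x [548. 561. 571.] y [-22.  58.  61.]
86 48 x [547. 562. 573.] y [-23.  58.  61.]
94 55 x [549. 562. 574.] y [-23. -19.  61.]
102 46 x [548. 559. 565.] y [-23.  59.  61.]
110 36 x [547. 556. 562.] y [-24.  59.  61.]
118 69 x [543. 558. 575.] y [-40. -21.  76.]
126 95 x [542. 561. 579.] y [-42. -33.  79.]
134 98 x [540. 555. 579.] y [-42. -11.  79.]
142 106 x [541. 551. 579.] y [-43.  -7.  80.]
(333, 233) [567. -35. 173.]
(334, 238) [558. -37. 170.]
(328, 236) [570. -27. 125.]
(295, 206) [559.  24. 424.]
(295, 225) [534.  24. 418.]
```

The depth cloud puts the fingertips at about z 70 while the TCP reads 34. With the jaws open, the real tips are well behind the reported TCP. I'll lower further and watch the force.

>>> play_rows(travel=[[0, 0, 0.004], [0, 0, 0.004], [0, 0, 0.004], [0, 0, 0.004], [0, 0, 0]], rotation=[[0, 0, 0], [0, 0, 0], [0, 0, 0], [0, 0, 0], [0, 0, 0]], grip=[0.8, 0.8, 0.8, 0.8, 0.8])

```text
clock: 5.42
position: [560.5, 25.4, 17.0]
ee_rot: [0.997, 0.08, -0.001, 0.0]
contact_force: [0.1, 0.6, 0.3]
gripper_width: 68.3
```

```bash
python3 plan.py; cat > tips.py <<'E'
from h import *
# lowest dark (finger) points of the near and far finger in the side view
d=grab('side'); P=cloud(d); s=arm.read_state(); p=s['position']; im=d['image'].max(2)
m=(im<40)&(P[...,2]>20)&(abs(P[...,0]-p[0])<30)&(abs(P[...,1]-p[1])<70)&(P[...,2]<p[2]+150)
Q=P[m]; 
for n,k in(('near',Q[:,1]<p[1]),('far',Q[:,1]>p[1])):
    if k.sum()>20: q=Q[k]; print(n,'low z',np.percentile(q[:,2],[0,1,3,5,10]).round(0),'y',np.percentile(q[:,1],[5,50,95]).round(0),'tcp',p[2].round(1),'w',round(s['gripper_width'],1))
c=d['image'][140:280,240:400]; a=cv2.resize(c,None,fx=3.5,fy=3.5,interpolation=cv2.INTER_CUBIC); cv2.imwrite('pics/tip_%.0f.png'%(s['clock']*100),a)
E
python3 tips.py; ls pics
```

```text
at [560.5  25.4  17. ] psi 9.17 tilt [-0.0022 -0.0006] w 68.3 F [0.1 0.6 0.3] t 5.4
near low z [63. 67. 71. 76. 94.] y [-42. -20.   8.] tcp 17.4 w 68.4
far low z [58. 60. 63. 65. 70.] y [30. 58. 81.] tcp 17.4 w 68.4
c1.png
c2.png
c3.png
side0.png
tip_547.png
top0.png
```

View pics/tip_547.png

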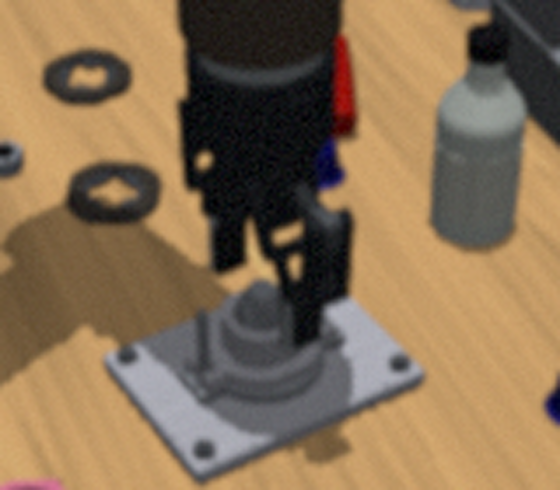

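The tips' midpoint falls at about (316,228), on the axis at z≈52, with the TCP reading 17. So at this opening the real tips sit about 36 mm behind the reported TCP. I'll lower another 14 mm and close.

>>> play_rows(travel=[[0, 0, 0.005], [0, 0, 0.005], [0, 0, 0.004], [0, 0, 0], [0, 0, 0], [0, 0, 0], [0, 0, 0], [0, 0, 0], [0, 0, 0], [0, 0, 0]], rotation=[[0, 0, 0], [0, 0, 0], [0, 0, 0], [0, 0, 0], [0, 0, 0], [0, 0, 0], [0, 0, 0], [0, 0, 0], [0, 0, 0], [0, 0, 0]], grip=[0.8, 0.8, 0.8, 0.6, 0.5, 0, 0, 0, 0, 0])

```text
clock: 6.3
position: [561.4, 25.7, 4.3]
ee_rot: [0.997, 0.08, 0.0, -0.0]
contact_force: [-0.5, 1.3, -0.7]
gripper_width: 42.3
```

```bash
python3 plan.py
```

```text
at [561.4  25.7   4.3] psi 9.18 tilt [0.0002 0.0001] w 42.3 F [-0.5  1.3 -0.7] t 6.3
```

Boss gripped: 42.3 mm with no side force, so the hub centre is about (561.2, 25.6) with yaw 9.2°. Now lift it and carry it to the mat.

>>> play_rows(travel=[[0, 0, -0.004], [0, 0, -0.009], [0, 0, -0.01], [0, 0, -0.011], [0, 0, -0.012], [0, 0, -0.012], [0, 0, -0.012], [0, 0, 0]], rotation=[[0, 0, 0], [0, 0, 0], [0, 0, 0], [0, 0, 0], [0, 0, 0], [0, 0, 0], [0, 0, 0], [0, 0, 0]], grip=[0, 0, 0, 0, 0, 0, 0, 0])

```text
clock: 6.97
position: [563.6, 26.1, 78.1]
ee_rot: [0.997, 0.08, 0.004, -0.0]
contact_force: [-0.1, 0.1, -0.6]
gripper_width: 42.5
```

```bash
python3 - <<'E'
from fit import *
d=load('top'); e=dict(np.load('last_top.npz'))
v=e['image'].astype(float).sum(2); m=(v<110).astype(np.uint8); m[:,:380]=0;m[:,455:]=0;m[:290]=0
n,l,st,c=cv2.connectedComponentsWithStats(m); k=1+np.argmax(st[1:,4]); print(st[k],c[k],world(e,*c[k],2)[0].round(1))
r=cv2.minAreaRect(np.argwhere(l==k)[:,::-1].astype(np.float32)); print(r)
E
python3 plan.py "398 -214 75 5 14"
```

```text
at [563.6  26.1  78.1] psi 9.22 tilt [0.0069 0.0015] w 42.5 F [-0.1  0.1 -0.6] t 7.0
turn 1 x 0.074  move 14 x [-0.0133, 0.0161, 0.0002] |0.0209| end [ 397.7 -214.6   75.3]Traceback (most recent call last):
  File "<stdin>", line 4, in <module>
    return _wrapfunc(a, 'argmax', axis=axis, out=out, **kwds)
    return bound(*args, **kwds)
ValueError: attempt to get argmax of an empty sequence
```

>>> play_rows(travel=[[-0.007, 0.008, 0], [-0.0133, 0.0161, 0], [-0.0133, 0.0161, 0], [-0.0133, 0.0161, 0], [-0.0133, 0.0161, 0], [-0.0133, 0.0161, 0], [-0.0133, 0.0161, 0], [-0.0133, 0.0161, 0], [-0.0133, 0.0161, 0], [-0.0133, 0.0161, 0], [-0.0133, 0.0161, 0], [-0.0133, 0.0161, 0]], rotation=[[0, 0, 0.074], [0, 0, 0], [0, 0, 0], [0, 0, 0], [0, 0, 0], [0, 0, 0], [0, 0, 0], [0, 0, 0], [0, 0, 0], [0, 0, 0], [0, 0, 0], [0, 0, 0]], grip=[0, 0, 0, 0, 0, 0, 0, 0, 0, 0, 0, 0])

```text
clock: 7.97
position: [424.5, -173.2, 74.5]
ee_rot: [0.999, 0.043, 0.0, -0.0]
contact_force: [0.3, -1.0, -2.3]
gripper_width: 42.6
```

>>> play_rows(travel=[[-0.0133, 0.0161, 0], [-0.0133, 0.0161, 0], [-0.007, 0.008, 0.005], [0, 0, 0.015], [0, 0, 0.015], [0, 0, 0.012], [0, 0, 0.012], [0, 0, 0.008], [0, 0, 0.005], [0, 0, 0]], rotation=[[0, 0, 0], [0, 0, 0], [0, 0, 0], [0, 0, 0], [0, 0, 0], [0, 0, 0], [0, 0, 0], [0, 0, 0], [0, 0, 0], [0, 0, 0]], grip=[0, 0, 0, 0, 0, 0, 0, 0, 0, 0])

```text
clock: 8.8
position: [394.6, -215.2, 1.3]
ee_rot: [0.999, 0.043, -0.001, -0.0]
contact_force: [-0.3, 0.2, -1.1]
gripper_width: 42.1
```

```bash
python3 plan.py; python3 - <<'E'
from h import *
e=grab('top'); d=grab('side')
a=cv2.resize(e['image'][230:390,340:500],None,fx=2.5,fy=2.5); b=cv2.resize(d['image'][260:420,200:360],None,fx=2.5,fy=2.5)
cv2.imwrite('pics/c5.png',np.hstack([a,b]))
E
```

```text
at [ 394.6 -215.2    1.3] psi 4.94 tilt [-0.002   0.0003] w 42.1 F [-0.3  0.2 -1.1] t 8.8
```

View pics/c5.png

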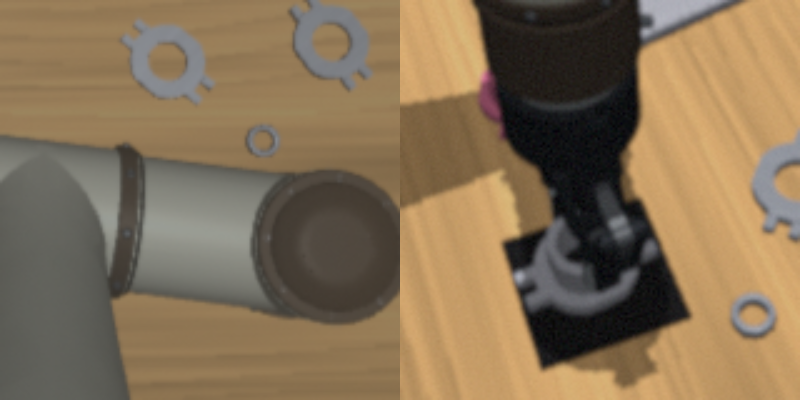

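The plate is over the mat (right half, about (590,260)), still roughly 15 mm above it. Lowering to contact.

>>> play_rows(travel=[[0, 0, 0.005], [0, 0, 0.004], [0, 0, 0.003], [0, 0, 0.0015], [0, 0, 0.001], [0, 0, 0]], rotation=[[0, 0, 0], [0, 0, 0], [0, 0, 0], [0, 0, 0], [0, 0, 0], [0, 0, 0]], grip=[0, 0, 0, 0, 0, 0])

```text
clock: 9.4
position: [395.1, -215.4, -12.5]
ee_rot: [0.999, 0.043, -0.0, -0.0]
contact_force: [-0.2, -0.8, -1.4]
gripper_width: 42.3
```

```bash
python3 plan.py
```

```text
at [ 395.1 -215.4  -12.5] psi 4.94 tilt [-0.0004  0.    ] w 42.3 F [-0.2 -0.8 -1.4] t 9.4
```

>>> play_rows(travel=[[0, 0, 0.001], [0, 0, 0.0005], [0, 0, 0], [0, 0, 0], [0, 0, 0], [0, 0, -0.01], [0, 0, -0.02], [0, 0, -0.03], [0, 0, -0.03], [0, 0, 0]], rotation=[[0, 0, 0], [0, 0, 0], [0, 0, 0], [0, 0, 0], [0, 0, 0], [0, 0, 0], [0, 0, 0], [0, 0, 0], [0, 0, 0], [0, 0, 0]], grip=[0, 0, 0.6, 0.6, 0.6, 0.6, 0.8, 0.9, 0.9, 0.9])

```text
clock: 10.23
position: [399.4, -216.5, 81.7]
ee_rot: [0.999, 0.044, 0.006, 0.002]
contact_force: [-0.6, -0.1, 0.5]
gripper_width: 76.7
```

```bash
cat >> fit.py <<'E'
def dark(d):
    v=cv2.GaussianBlur(d['image'],(0,0),.01).astype(np.float32).sum(2); w=np.median(v[200:400,100:560]); return np.clip((w*0.9-v)/(w*0.9-155),0,1)
E
cat > det.py <<'E'
import sys; from fit import *
# det.py kind x y ... : refit of parts near the given places, top view
e=grab('top'); A={'disc':dark(e),'sep':alpha(e)}; a=sys.argv[1:]
for k,x,y in zip(a[::3],a[1::3],a[2::3]):
    r=fit(e,k,(float(x),float(y)),(0,6),A=A[k]); print(k,'%.1f %.1f yaw %.1f e%.4f'%(r[0],r[1],np.degrees(r[2]),r[3]))
E
python3 det.py disc 562 354 disc 536 220 disc 407 338 disc 401 -352 sep 549.5 -199 sep 564.6 -341 sep 410 210
python3 - <<'E'
from fit import *
e=load('top')
v=e['image'].astype(float).sum(2); print('disc v',np.percentile(v[240:285,140:228],[1,3,10]), 'wood',np.median(v[200:400,100:560]))
r=fit(e,'plate',(561,25.5),(0,12),yaws=[9],R=95); print('fixture',r[0],r[1],np.degrees(r[2]))
P=cloud(e); m=(P[...,2]>60)&(P[...,2]<80)&(np.hypot(P[...,0]-561,P[...,1]-26)<60); v,u=np.where(m); print(len(u),P[m].mean(0) if len(u) else '')
E
python3 plan.py
```

```text
disc 561.7 353.2 yaw 15.1 e0.0102
disc 535.7 219.1 yaw -27.9 e0.0357
disc 407.7 337.3 yaw -22.9 e0.0143
disc 419.1 -380.8 yaw -12.2 e0.3511
sep 549.4 -199.1 yaw 47.9 e0.0011
sep 564.6 -341.2 yaw 33.4 e0.0012
sep 410.3 209.9 yaw -53.5 e0.0054
disc v [182. 188. 201.] wood 357.0
fixture 560.4016575373272 25.313094375171836 8.949695767829047
109 [559.82999669  25.61374632  65.35863056]
at [ 397.8 -215.9   79.3] psi 4.97 tilt [ 0.0081 -0.0016] w 76.5 F [-0.1 -0.6 -0.2] t 10.3
```

```bash
sed -i 's/w\*0.9-155/w*0.9-190/' fit.py; python3 det.py disc 536 220 disc 562 354; python3 plan.py "536 219.3 60 -27.5 20" "536 219.3 -20 -27.5 6"
```

```text
disc 535.6 219.1 yaw -25.4 e0.0220
disc 561.7 353.2 yaw 15.1 e0.0026
at [ 396.1 -215.5   77.5] psi 4.93 tilt [ 0.0038 -0.0003] w 76.9 F [-0.4  0.3 -0.7] t 10.3
turn 5 x 0.113  move 20 x [-0.0038, -0.0225, 0.0009] |0.0228| end [536.  218.9  59.5]
no turn  move 6 x [-0.0, -0.0001, 0.0132] |0.0132| end [536.3 219.5 -19.7]
```

>>> play_rows(travel=[[0, 0, 0], [0, 0, 0], [0, 0, 0], [0, 0, 0], [0, 0, 0], [-0.0018, -0.0115, 0], [-0.0038, -0.0225, 0.0009], [-0.0038, -0.0225, 0.0009], [-0.0038, -0.0225, 0.0009], [-0.0038, -0.0225, 0.0009], [-0.0038, -0.0225, 0.0009], [-0.0038, -0.0225, 0.0009]], rotation=[[0, 0, 0.108], [0, 0, 0.108], [0, 0, 0.108], [0, 0, 0.108], [0, 0, 0.108], [0, 0, 0], [0, 0, 0], [0, 0, 0], [0, 0, 0], [0, 0, 0], [0, 0, 0], [0, 0, 0]], grip=[0.85, 0.85, 0.85, 0.85, 0.85, 0.85, 0.85, 0.85, 0.85, 0.85, 0.85, 0.85])

```text
clock: 11.33
position: [436.3, -72.0, 69.4]
ee_rot: [0.974, -0.225, -0.001, 0.001]
contact_force: [0.8, -1.0, 0.0]
gripper_width: 72.5
```

>>> play_rows(travel=[[-0.0038, -0.0225, 0.0009], [-0.0038, -0.0225, 0.0009], [-0.0038, -0.0225, 0.0009], [-0.0038, -0.0225, 0.0009], [-0.0038, -0.0225, 0.0009], [-0.0038, -0.0225, 0.0009], [-0.0038, -0.0225, 0.0009], [-0.0038, -0.0225, 0.0009], [-0.0038, -0.0225, 0.0009], [-0.0038, -0.0225, 0.0009], [-0.0038, -0.0225, 0.0009], [-0.0038, -0.0225, 0.0009]], rotation=[[0, 0, 0], [0, 0, 0], [0, 0, 0], [0, 0, 0], [0, 0, 0], [0, 0, 0], [0, 0, 0], [0, 0, 0], [0, 0, 0], [0, 0, 0], [0, 0, 0], [0, 0, 0]], grip=[0.85, 0.85, 0.85, 0.85, 0.85, 0.85, 0.85, 0.85, 0.85, 0.85, 0.85, 0.85])

```text
clock: 12.33
position: [513.8, 190.2, 58.2]
ee_rot: [0.974, -0.225, -0.001, 0.001]
contact_force: [-0.3, -0.2, 0.5]
gripper_width: 72.6
```

>>> play_rows(travel=[[-0.0038, -0.0225, 0.0009], [-0.002, -0.0115, 0], [0, 0, 0], [0, 0, 0]], rotation=[[0, 0, 0], [0, 0, 0], [0, 0, 0], [0, 0, 0]], grip=[0.85, 0.85, 0.85, 0.85])

```text
clock: 12.67
position: [523.4, 222.3, 57.8]
ee_rot: [0.974, -0.225, -0.001, 0.001]
contact_force: [-0.0, -0.5, -0.3]
gripper_width: 72.5
```

```bash
python3 plan.py "536 219.3 -20 -26 8"
```

```text
at [523.4 222.3  57.8] psi -25.98 tilt [-0.0025 -0.0016] w 72.5 F [-0.  -0.5 -0.3] t 12.7
no turn  move 8 x [0.0016, -0.0003, 0.0097] |0.0098| end [536.  218.9 -19.8]
```

>>> play_rows(travel=[[0.0032, -0.0005, 0.0045], [0.0032, -0.0005, 0.0095], [0.0032, -0.0005, 0.012], [0.0032, -0.0005, 0.012], [0, 0, 0.012], [0, 0, 0.012], [0, 0, 0.009], [0, 0, 0.006], [0, 0, 0]], rotation=[[0, 0, 0], [0, 0, 0], [0, 0, 0], [0, 0, 0], [0, 0, 0], [0, 0, 0], [0, 0, 0], [0, 0, 0], [0, 0, 0]], grip=[0.85, 0.85, 0.85, 0.85, 0.85, 0.85, 0.8, 0.8, 0.8])

```text
clock: 13.42
position: [535.7, 217.9, -19.9]
ee_rot: [0.974, -0.225, -0.001, 0.001]
contact_force: [-0.0, -0.5, 0.1]
gripper_width: 68.5
```

```bash
python3 plan.py;  sed -i 's/c=d.*$/q=pix(d,p); u,v=map(int,q); c=d["image"][v-80:v+60,u-80:u+80]; a=cv2.resize(c,None,fx=3.5,fy=3.5,interpolation=cv2.INTER_CUBIC); cv2.imwrite("pics\/tip_%.0f.png"%(s["clock"]*100),a); print(u-80,v-80)/' tips.py; python3 tips.py; ls pics
```

```text
at [535.7 217.9 -19.9] psi -26.04 tilt [-0.0031 -0.0021] w 68.5 F [-0.  -0.5  0.1] t 13.4
near low z [21. 28. 32. 37. 44.] y [154. 178. 205.] tcp -18.9 w 67.8
far low z [22. 22. 22. 23. 24.] y [221. 246. 251.] tcp -18.9 w 67.8
193 122
c1.png
c2.png
c3.png
c5.png
side0.png
tip_1347.png
tip_547.png
top0.png
```

View pics/tip_1347.png

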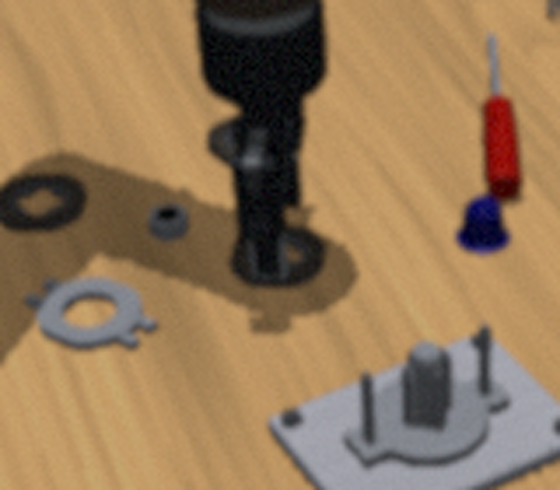

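The fingers straddle the disc at crop (278,255). The bare hub and pins are visible, with no plate left on the fixture. I'll step down to feel the bench.

>>> play_rows(travel=[[0.0003, -0.0013, 0.006], [0, 0, 0.003], [0, 0, 0.001], [0, 0, 0]], rotation=[[0, 0, 0], [0, 0, 0], [0, 0, 0], [0, 0, 0]], grip=[0.8, 0.8, 0.8, 0.8])

```text
clock: 13.8
position: [537.6, 220.1, -28.0]
ee_rot: [0.974, -0.225, -0.0, 0.0]
contact_force: [0.6, 0.2, -0.8]
gripper_width: 68.2
```

>>> play_rows(travel=[[0, 0, 0.001], [0, 0, 0.001], [0, 0, 0]], rotation=[[0, 0, 0], [0, 0, 0], [0, 0, 0]], grip=[0.8, 0.8, 0.8])

```text
clock: 14.05
position: [537.6, 220.0, -29.9]
ee_rot: [0.974, -0.225, 0.0, -0.0]
contact_force: [0.4, 0.0, 0.7]
gripper_width: 68.6
```

>>> play_rows(travel=[[0, 0, 0.001], [0, 0, 0.001], [0, 0, 0]], rotation=[[0, 0, 0], [0, 0, 0], [0, 0, 0]], grip=[0.8, 0.8, 0.8])

```text
clock: 14.3
position: [537.5, 220.0, -32.1]
ee_rot: [0.974, -0.225, -0.0, 0.0]
contact_force: [0.4, 0.0, 0.1]
gripper_width: 68.2
```

>>> play_rows(travel=[[-0.0008, 0.0007, 0.001], [0, 0, 0.001], [0, 0, 0]], rotation=[[0, 0, 0], [0, 0, 0], [0, 0, 0]], grip=[0.8, 0.8, 0.8])

```text
clock: 14.55
position: [536.3, 219.6, -34.1]
ee_rot: [0.974, -0.225, -0.0, 0.0]
contact_force: [-0.5, 0.0, -0.2]
gripper_width: 68.7
```

>>> play_rows(travel=[[0, 0, 0.001], [0, 0, 0.0005], [0, 0, 0]], rotation=[[0, 0, 0], [0, 0, 0], [0, 0, 0]], grip=[0.8, 0.8, 0.8])

```text
clock: 14.8
position: [536.5, 219.7, -35.5]
ee_rot: [0.974, -0.225, -0.0, 0.0]
contact_force: [-0.4, 0.0, -0.0]
gripper_width: 68.5
```

>>> play_rows(travel=[[0, 0, 0.001], [0, 0, 0.0005], [0, 0, 0]], rotation=[[0, 0, 0], [0, 0, 0], [0, 0, 0]], grip=[0.8, 0.8, 0.8])

```text
clock: 15.05
position: [536.7, 219.8, -36.6]
ee_rot: [0.974, -0.225, 0.0, -0.0]
contact_force: [-0.0, 0.6, 2.1]
gripper_width: 68.4
```

Contact at TCP −36 with 68 mm opening, so the tip offset is 36 mm there and about 34 at 60. I'll raise 5 mm and grip.

>>> play_rows(travel=[[-0.0006, 0.0007, -0.003], [0, 0, -0.002], [0, 0, 0], [0, 0, 0], [0, 0, 0], [0, 0, 0]], rotation=[[0, 0, 0], [0, 0, 0], [0, 0, 0], [0, 0, 0], [0, 0, 0], [0, 0, 0]], grip=[0.8, 0.8, 0.5, 0, 0, 0])

```text
clock: 15.55
position: [536.1, 219.6, -30.6]
ee_rot: [0.974, -0.225, 0.0, -0.0]
contact_force: [-2.3, -0.9, 8.0]
gripper_width: 57.0
```

```bash
python3 plan.py "536 219.5 68 -26 8" "561 25.5 68 9.15 10"
```

```text
at [536.1 219.6 -30.6] psi -25.98 tilt [0.0009 0.0004] w 57.0 F [-2.3 -0.9  8. ] t 15.6
no turn  move 8 x [-0.0, 0.0, -0.0123] |0.0123| end [536.1 219.6  67.8]
turn 6 x -0.102  move 10 x [-0.0006, 0.0196, -0.0] |0.0196| end [561.1  25.1  67.8]
```

>>> play_rows(travel=[[0, 0, -0.004], [0, 0, -0.009], [0, 0, -0.014], [0, 0, -0.016], [0, 0, -0.016], [0, 0, -0.016], [0, 0, -0.014], [0, 0, -0.009], [-0.0003, 0.0098, 0], [-0.0006, 0.0196, 0], [-0.0006, 0.0196, 0], [-0.0006, 0.0196, 0]], rotation=[[0, 0, 0], [0, 0, 0], [0, 0, -0.102], [0, 0, -0.102], [0, 0, -0.102], [0, 0, -0.102], [0, 0, -0.102], [0, 0, -0.102], [0, 0, 0], [0, 0, 0], [0, 0, 0], [0, 0, 0]], grip=[0, 0, 0, 0, 0, 0, 0, 0, 0, 0, 0, 0])

```text
clock: 16.55
position: [543.8, 149.9, 65.5]
ee_rot: [0.997, 0.078, -0.001, 0.0]
contact_force: [0.0, -0.6, -1.5]
gripper_width: 56.7
```

>>> play_rows(travel=[[-0.0006, 0.0196, 0], [-0.0006, 0.0196, 0], [-0.0006, 0.0196, 0], [-0.0006, 0.0196, 0], [-0.0006, 0.0196, 0], [-0.0006, 0.0196, 0], [-0.0003, 0.0098, 0], [0, 0, 0], [0, 0, 0], [0, 0, 0]], rotation=[[0, 0, 0], [0, 0, 0], [0, 0, 0], [0, 0, 0], [0, 0, 0], [0, 0, 0], [0, 0, 0], [0, 0, 0], [0, 0, 0], [0, 0, 0]], grip=[0, 0, 0, 0, 0, 0, 0, 0, 0, 0])

```text
clock: 17.38
position: [560.5, 25.2, 65.9]
ee_rot: [0.997, 0.079, -0.0, -0.0]
contact_force: [-0.4, -0.4, -0.8]
gripper_width: 57.0
```

```bash
python3 plan.py "561 25.5 50 9.15 3"; python3 tips.py; ls -t pics|head -1
```

```text
at [560.5  25.2  65.9] psi 9.03 tilt [-0.0004  0.    ] w 57.0 F [-0.4 -0.4 -0.8] t 17.4
turn 1 x -0.002  move 3 x [0.0002, -0.0001, 0.0053] |0.0053| end [561.   25.6  50. ]
near low z [ 99. 102. 103. 104. 112.] y [-41. -14.  12.] tcp 66.0 w 56.5
far low z [102. 102. 103. 103. 104.] y [29. 51. 77.] tcp 66.0 w 56.5
234 142
tip_1743.png
```

>>> play_rows(travel=[[0.0003, -0.0002, 0.008], [0, 0, 0.01], [0, 0, 0.008], [0, 0, 0.005], [0, 0, 0.003], [0, 0, 0.003], [0, 0, 0]], rotation=[[0, 0, 0], [0, 0, 0], [0, 0, 0], [0, 0, 0], [0, 0, 0], [0, 0, 0], [0, 0, 0]], grip=[0, 0, 0, 0, 0, 0, 0])

```text
clock: 18.02
position: [560.6, 25.1, 28.3]
ee_rot: [0.997, 0.079, -0.001, 0.0]
contact_force: [0.6, 0.3, -0.5]
gripper_width: 56.5
```

>>> play_rows(travel=[[0, 0, 0.003], [0, 0, 0.003], [0, 0, 0]], rotation=[[0, 0, 0], [0, 0, 0], [0, 0, 0]], grip=[0, 0, 0])

```text
clock: 18.27
position: [560.6, 25.0, 22.7]
ee_rot: [0.997, 0.079, -0.0, 0.0]
contact_force: [0.4, 0.2, -0.2]
gripper_width: 56.8
```

>>> play_rows(travel=[[0, 0, 0.002], [0, 0, 0.002], [0, 0, 0]], rotation=[[0, 0, 0], [0, 0, 0], [0, 0, 0]], grip=[0, 0, 0])

```text
clock: 18.52
position: [560.7, 25.1, 18.8]
ee_rot: [0.997, 0.079, -0.0, 0.0]
contact_force: [-0.0, -0.1, -0.9]
gripper_width: 56.8
```

The disc is over the hub with no contact force so far. Continuing down.

>>> play_rows(travel=[[0, 0, 0.004], [0, 0, 0.004], [0, 0, 0.004], [0, 0, 0]], rotation=[[0, 0, 0], [0, 0, 0], [0, 0, 0], [0, 0, 0]], grip=[0, 0, 0, 0])

```text
clock: 18.85
position: [560.1, 25.0, 6.0]
ee_rot: [0.997, 0.079, -0.001, 0.0]
contact_force: [-0.2, -0.1, -1.2]
gripper_width: 56.7
```

>>> play_rows(travel=[[0, 0, 0.004], [0, 0, 0.004], [0, 0, 0.004], [0, 0, 0.002], [0, 0, 0]], rotation=[[0, 0, 0], [0, 0, 0], [0, 0, 0], [0, 0, 0], [0, 0, 0]], grip=[0, 0, 0, 0, 0])

```text
clock: 19.27
position: [560.4, 25.0, -7.6]
ee_rot: [0.997, 0.079, -0.001, 0.0]
contact_force: [-0.2, 0.9, -1.2]
gripper_width: 56.8
```

>>> play_rows(travel=[[0, 0, 0.0015], [0, 0, 0.0015], [0, 0, 0]], rotation=[[0, 0, 0], [0, 0, 0], [0, 0, 0]], grip=[0, 0, 0])

```text
clock: 19.52
position: [560.8, 25.1, -10.1]
ee_rot: [0.997, 0.079, -0.0, 0.0]
contact_force: [-0.0, 0.3, -0.7]
gripper_width: 56.8
```

Seated at TCP −10 as predicted. Release, lift, and go for the separator at (549,−199).

>>> play_rows(travel=[[0, 0, 0.0007], [0, 0, 0], [0, 0, 0], [0, 0, 0], [0, 0, -0.006], [0, 0, -0.012], [0, 0, -0.016], [0, 0, -0.016], [0, 0, -0.014], [0, 0, -0.009], [0, 0, 0], [0, 0, 0]], rotation=[[0, 0, 0], [0, 0, 0], [0, 0, 0], [0, 0, 0], [0, 0, 0], [0, 0, 0], [0, 0, 0], [0, 0, 0], [0, 0, 0], [0, 0, 0], [0, 0, 0], [0, 0, 0]], grip=[0, 0.8, 0.8, 0.8, 0.8, 0.8, 0.8, 0.8, 0.8, 0.8, 0.8, 0.8])

```text
clock: 20.52
position: [561.0, 25.3, 62.8]
ee_rot: [0.997, 0.079, 0.0, -0.0]
contact_force: [0.2, 0.1, -0.4]
gripper_width: 68.3
```

```bash
python3 det.py sep 549.4 -199.1 sep 564.6 -341.2; python3 plan.py "549.5 -199.1 60 48 10" "549.5 -199.1 -32 48 8"; python3 tips.py; ls -t pics|head -1
```

```text
sep 549.4 -199.1 yaw 48.0 e0.0008
sep 564.6 -341.2 yaw 33.3 e0.0011
at [560.4  25.1  62. ] psi 9.05 tilt [-0.0008  0.0001] w 68.6 F [ 0.4  0.3 -0.5] t 20.6
turn 6 x -0.113  move 10 x [-0.0174, 0.0142, 0.0002] |0.0225| end [ 549.1 -199.2   60. ]
turn 1 x -0.002  move 8 x [0.0, 0.0, 0.0115] |0.0115| end [ 549.1 -199.2  -32. ]
near low z [20. 25. 26. 26. 27.] y [-43. -14.  14.] tcp 61.6 w 68.5
far low z [25. 26. 27. 27. 28.] y [29. 57. 80.] tcp 61.6 w 68.5
234 144
tip_2062.png
```

>>> play_rows(travel=[[0, 0, 0], [0, 0, 0], [0, 0, 0], [0, 0, 0], [0, 0, 0], [0, 0, 0], [-0.0087, 0.0071, 0], [-0.0174, 0.0142, 0], [-0.0174, 0.0142, 0], [-0.0174, 0.0142, 0], [-0.0174, 0.0142, 0], [-0.0174, 0.0142, 0]], rotation=[[0, 0, -0.113], [0, 0, -0.113], [0, 0, -0.113], [0, 0, -0.113], [0, 0, -0.113], [0, 0, -0.115], [0, 0, 0], [0, 0, 0], [0, 0, 0], [0, 0, 0], [0, 0, 0], [0, 0, 0]], grip=[0.8, 0.8, 0.8, 0.8, 0.8, 0.8, 0.8, 0.8, 0.8, 0.8, 0.8, 0.8])

```text
clock: 21.62
position: [554.0, -99.9, 61.5]
ee_rot: [0.914, 0.406, -0.001, -0.0]
contact_force: [0.0, -0.1, -0.3]
gripper_width: 68.5
```

>>> play_rows(travel=[[-0.0174, 0.0142, 0], [-0.0174, 0.0142, 0], [-0.0174, 0.0142, 0], [-0.0174, 0.0142, 0], [-0.0087, 0.0071, 0], [0, 0, 0.008], [0, 0, 0.015], [0, 0, 0.015], [0, 0, 0.012], [0, 0, 0.008], [0, 0, 0.004], [0, 0, 0]], rotation=[[0, 0, 0], [0, 0, 0], [0, 0, 0], [0, 0, 0], [0, 0, 0], [0, 0, 0], [0, 0, 0], [0, 0, 0], [0, 0, 0], [0, 0, 0], [0, 0, 0], [0, 0, 0]], grip=[0.8, 0.8, 0.8, 0.8, 0.8, 0.8, 0.8, 0.8, 0.8, 0.8, 0.8, 0.8])

```text
clock: 22.62
position: [549.4, -198.7, -0.9]
ee_rot: [0.913, 0.407, -0.001, -0.001]
contact_force: [-0.1, -0.4, -0.1]
gripper_width: 68.4
```

```bash
python3 plan.py "549.4 -199.1 -31 48 3"
```

```text
at [ 549.4 -198.7   -0.9] psi 48.02 tilt [-0.0025  0.0003] w 68.4 F [-0.1 -0.4 -0.1] t 22.6
no turn  move 3 x [-0.0001, 0.0001, 0.01] |0.0100| end [ 549.4 -199.1  -30.9]
```

>>> play_rows(travel=[[0, 0.0003, 0.01], [0, 0, 0.01], [0, 0, 0.007], [0, 0, 0.003], [0, 0, 0], [0, 0, 0], [0, 0, 0], [0, 0, 0], [0, 0, 0]], rotation=[[0, 0, 0], [0, 0, 0], [0, 0, 0], [0, 0, 0], [0, 0, 0], [0, 0, 0], [0, 0, 0], [0, 0, 0], [0, 0, 0]], grip=[0.8, 0.8, 0.8, 0.8, 0.5, 0, 0, 0, 0])

```text
clock: 23.37
position: [550.4, -199.4, -29.5]
ee_rot: [0.913, 0.407, 0.0, 0.0]
contact_force: [-0.0, 1.1, -0.0]
gripper_width: 56.5
```

>>> play_rows(travel=[[0, 0, -0.004], [0, 0, -0.009], [0, 0, -0.014], [0, 0, -0.015], [0, 0, -0.015], [0, 0, -0.014], [0, 0, -0.013], [0, 0, -0.007], [0, 0, 0]], rotation=[[0, 0, 0], [0, 0, 0], [0, 0, 0.113], [0, 0, 0.113], [0, 0, 0.113], [0, 0, 0.113], [0, 0, 0.113], [0, 0, 0.114], [0, 0, 0]], grip=[0, 0, 0, 0, 0, 0, 0, 0, 0])

```text
clock: 24.12
position: [552.0, -199.7, 64.4]
ee_rot: [0.997, 0.079, 0.003, 0.001]
contact_force: [-0.3, -0.2, -1.2]
gripper_width: 56.3
```

```bash
python3 plan.py "560.8 25.3 60 9.15 10"
```

```text
at [ 552.  -199.7   64.4] psi 9.04 tilt [ 0.0053 -0.0009] w 56.3 F [-0.3 -0.2 -1.2] t 24.1
turn 1 x -0.002  move 10 x [0.0044, -0.0221, 0.0004] |0.0225| end [560.3  25.5  60.4]
```

>>> play_rows(travel=[[0.0023, -0.011, 0], [0.0046, -0.0221, 0], [0.0046, -0.0221, 0], [0.0046, -0.0221, 0], [0.0046, -0.0221, 0], [0.0046, -0.0221, 0], [0.0046, -0.0221, 0], [0.0046, -0.0221, 0], [0.0046, -0.0221, 0], [0.0046, -0.0221, 0], [0.0023, -0.011, 0], [0, 0, 0]], rotation=[[0, 0, -0.002], [0, 0, 0], [0, 0, 0], [0, 0, 0], [0, 0, 0], [0, 0, 0], [0, 0, 0], [0, 0, 0], [0, 0, 0], [0, 0, 0], [0, 0, 0], [0, 0, 0]], grip=[0, 0, 0, 0, 0, 0, 0, 0, 0, 0, 0, 0])

```text
clock: 25.12
position: [560.1, 28.4, 61.0]
ee_rot: [0.997, 0.083, -0.0, -0.0]
contact_force: [0.3, -0.2, -0.7]
gripper_width: 56.9
```

>>> play_rows(travel=[[0, 0, 0], [0, 0, 0], [0, 0, 0]], rotation=[[0, 0, 0], [0, 0, 0], [0, 0, 0]], grip=[0, 0, 0])

```text
clock: 25.37
position: [560.0, 25.1, 61.2]
ee_rot: [0.997, 0.08, -0.0, 0.0]
contact_force: [0.0, 1.2, -0.8]
gripper_width: 56.7
```

```bash
python3 plan.py "560.8 25.3 60 9.15 1"; python3 tips.py; ls -t pics|head -1
```

```text
at [560.   25.1  61.2] psi 9.20 tilt [-0.0007 -0.0002] w 56.7 F [ 0.   1.2 -0.8] t 25.4
no turn  move 1 x [0.0008, -0.0, 0.0012] |0.0014| end [560.8  25.3  60. ]
near low z [22. 24. 26. 27. 28.] y [-41. -12.  15.] tcp 61.3 w 56.3
far low z [24. 26. 27. 27. 28.] y [29. 51. 77.] tcp 61.3 w 56.3
234 144
tip_2542.png
```

>>> play_rows(travel=[[0.0009, -0.0002, 0.006], [0, 0, 0.007], [0, 0, 0.005], [0, 0, 0.002], [0, 0, 0]], rotation=[[0, 0, 0], [0, 0, 0], [0, 0, 0], [0, 0, 0], [0, 0, 0]], grip=[0, 0, 0, 0, 0])

```text
clock: 25.83
position: [560.5, 26.0, 40.3]
ee_rot: [0.997, 0.08, -0.001, 0.0]
contact_force: [0.4, -0.1, -1.1]
gripper_width: 56.7
```

>>> play_rows(travel=[[0, 0, 0.003], [0, 0, 0.003], [0, 0, 0.003], [0, 0, 0]], rotation=[[0, 0, 0], [0, 0, 0], [0, 0, 0], [0, 0, 0]], grip=[0, 0, 0, 0])

```text
clock: 26.17
position: [560.7, 26.3, 31.7]
ee_rot: [0.997, 0.08, -0.001, 0.0]
contact_force: [0.6, -0.9, -0.1]
gripper_width: 56.3
```

>>> play_rows(travel=[[0, 0, 0.003], [0, 0, 0.003], [0, 0, 0.003], [0, 0, 0]], rotation=[[0, 0, 0], [0, 0, 0], [0, 0, 0], [0, 0, 0]], grip=[0, 0, 0, 0])

```text
clock: 26.5
position: [560.7, 26.3, 22.7]
ee_rot: [0.997, 0.08, -0.001, 0.0]
contact_force: [-0.0, -0.6, -1.6]
gripper_width: 56.3
```

>>> play_rows(travel=[[0, 0.0007, 0.003], [0, 0, 0.003], [0, 0, 0.003], [0, 0, 0]], rotation=[[0, 0, 0], [0, 0, 0], [0, 0, 0], [0, 0, 0]], grip=[0, 0, 0, 0])

```text
clock: 26.83
position: [560.8, 25.5, 13.6]
ee_rot: [0.997, 0.08, -0.001, 0.0]
contact_force: [-0.4, -0.7, -0.9]
gripper_width: 56.4
```

>>> play_rows(travel=[[0, 0, 0.004], [0, 0, 0.004], [0, 0, 0.003], [0, 0, 0.002], [0, 0, 0]], rotation=[[0, 0, 0], [0, 0, 0], [0, 0, 0], [0, 0, 0], [0, 0, 0]], grip=[0, 0, 0, 0, 0])

```text
clock: 27.25
position: [560.9, 25.6, 0.7]
ee_rot: [0.997, 0.08, -0.001, 0.0]
contact_force: [-0.0, -0.6, -1.6]
gripper_width: 56.1
```

>>> play_rows(travel=[[0, 0, 0.002], [0, 0, 0.002], [0, 0, 0]], rotation=[[0, 0, 0], [0, 0, 0], [0, 0, 0]], grip=[0, 0, 0])

```text
clock: 27.5
position: [561.1, 25.6, -2.9]
ee_rot: [0.997, 0.08, -0.0, 0.0]
contact_force: [-0.7, 0.7, -1.8]
gripper_width: 56.6
```

>>> play_rows(travel=[[0, 0, 0.0008], [0, 0, 0], [0, 0, 0], [0, 0, 0], [0, 0, -0.006], [0, 0, -0.012], [0, 0, -0.016], [0, 0, -0.016], [0, 0, -0.009], [0, 0, -0.005], [0, 0, 0], [0, 0, 0]], rotation=[[0, 0, 0], [0, 0, 0], [0, 0, 0], [0, 0, 0], [0, 0, 0], [0, 0, 0], [0, 0, 0], [0, 0, 0], [0, 0, 0], [0, 0, 0], [0, 0, 0], [0, 0, 0]], grip=[0, 0.8, 0.8, 0.8, 0.8, 0.8, 0.8, 0.8, 0.8, 0.8, 0.8, 0.8])

```text
clock: 28.5
position: [561.0, 25.7, 60.4]
ee_rot: [0.997, 0.08, -0.0, -0.0]
contact_force: [-0.2, -0.4, -0.2]
gripper_width: 68.1
```

```bash
python3 det.py disc 562 353.5 disc 401 -352.5; python3 plan.py "562 353.5 60 15.5 13"; python3 tips.py; ls -t pics|head -1
```

```text
disc 538.9 365.1 yaw 17.5 e0.1260
disc 401.1 -351.5 yaw -14.9 e0.0097
at [560.7  25.6  60. ] psi 9.22 tilt [-0.0013 -0.0001] w 68.5 F [-0.5  0.1  0.3] t 28.6
turn 1 x -0.110  move 13 x [0.0068, -0.0243, -0.0] |0.0252| end [561.3 353.6  60. ]
near low z [ 23.  26. 111. 117. 132.] y [-42. -20.   9.] tcp 59.7 w 68.2
far low z [102. 103. 105. 108. 113.] y [30. 59. 81.] tcp 59.7 w 68.2
234 144
tip_2860.png
```

Disc 1's fit went bad. It is either in shadow or has been knocked aside, so I'll look.

```bash
python3 - <<'E'
from h import *
e=load('top'); a=cv2.resize(e['image'][220:345,120:250],None,fx=3,fy=3,interpolation=cv2.INTER_CUBIC)
b=cv2.resize(load('side')['image'][150:275,250:380],None,fx=3,fy=3,interpolation=cv2.INTER_CUBIC)
cv2.imwrite('pics/c6.png',np.hstack([a,b]))
E
```

```text
(no output)
```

View pics/c6.png

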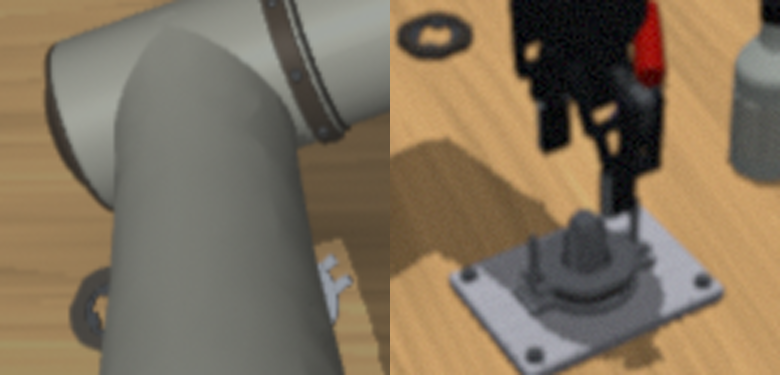

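The arm merely hides the left side in the top view. The stack looks right: the separator is on the disc with its notches on the pins. I'll take the disc visible at (401,−352) next.

```bash
python3 plan.py "401 -352 58 -14.9 17"
```

```text
at [560.6  25.5  59.7] psi 9.22 tilt [-0.0018 -0.0004] w 68.2 F [-0.8  0.9  0.8] t 28.6
turn 4 x 0.105  move 17 x [-0.0034, 0.0239, 0.0001] |0.0241| end [ 400.7 -352.4   58. ]
```

>>> play_rows(travel=[[0, 0, 0], [0, 0, 0], [0, 0, 0], [0, 0, 0], [-0.0017, 0.012, 0], [-0.0034, 0.0239, 0], [-0.0034, 0.0239, 0], [-0.0034, 0.0239, 0], [-0.0034, 0.0239, 0], [-0.0034, 0.0239, 0], [-0.0034, 0.0239, 0], [-0.0034, 0.0239, 0]], rotation=[[0, 0, 0.105], [0, 0, 0.105], [0, 0, 0.105], [0, 0, 0.105], [0, 0, 0], [0, 0, 0], [0, 0, 0], [0, 0, 0], [0, 0, 0], [0, 0, 0], [0, 0, 0], [0, 0, 0]], grip=[0.8, 0.8, 0.8, 0.8, 0.8, 0.8, 0.8, 0.8, 0.8, 0.8, 0.8, 0.8])

```text
clock: 29.6
position: [489.1, -142.6, 60.0]
ee_rot: [0.992, -0.128, -0.001, 0.0]
contact_force: [-0.1, 0.1, 0.1]
gripper_width: 68.3
```

>>> play_rows(travel=[[-0.0034, 0.0239, 0], [-0.0034, 0.0239, 0], [-0.0034, 0.0239, 0], [-0.0034, 0.0239, 0], [-0.0034, 0.0239, 0], [-0.0034, 0.0239, 0], [-0.0034, 0.0239, 0], [-0.0034, 0.0239, 0], [-0.0034, 0.0239, 0], [-0.0017, 0.012, 0.006], [0, 0, 0.015], [0, 0, 0.015]], rotation=[[0, 0, 0], [0, 0, 0], [0, 0, 0], [0, 0, 0], [0, 0, 0], [0, 0, 0], [0, 0, 0], [0, 0, 0], [0, 0, 0], [0, 0, 0], [0, 0, 0], [0, 0, 0]], grip=[0.8, 0.8, 0.8, 0.8, 0.8, 0.8, 0.8, 0.8, 0.8, 0.8, 0.8, 0.8])

```text
clock: 30.6
position: [400.5, -353.3, 23.9]
ee_rot: [0.992, -0.129, 0.0, -0.0]
contact_force: [1.3, -0.3, 0.2]
gripper_width: 68.3
```

>>> play_rows(travel=[[0, 0, 0.015], [0, 0, 0.008], [0, 0, 0], [0, 0, 0]], rotation=[[0, 0, 0], [0, 0, 0], [0, 0, 0], [0, 0, 0]], grip=[0.8, 0.8, 0.8, 0.8])

```text
clock: 30.93
position: [401.0, -352.2, 1.1]
ee_rot: [0.992, -0.129, -0.001, -0.0]
contact_force: [0.7, 0.3, 0.1]
gripper_width: 68.5
```

```bash
python3 plan.py "401.1 -352.1 -31 -14.9 4"; python3 det.py disc 562 353.5 disc 407.6 337.6 sep 410.3 210 sep 564.6 -341.2
```

```text
at [ 401.  -352.2    1.1] psi -14.77 tilt [-0.0014  0.0005] w 68.5 F [0.7 0.3 0.1] t 30.9
turn 1 x 0.002  move 4 x [0.0, -0.0, 0.008] |0.0080| end [ 401.  -352.2  -30.9]
disc 561.7 353.2 yaw 15.2 e0.0031
disc 407.7 337.3 yaw -22.8 e0.0048
sep 410.3 209.9 yaw -53.4 e0.0053
sep 563.6 -341.1 yaw 32.6 e0.1961
```

>>> play_rows(travel=[[0, 0, 0.01], [0, 0, 0.01], [0, 0, 0.008], [0, 0, 0.004], [0, 0, 0], [0, 0, 0], [0, 0, 0], [0, 0, 0], [0, 0, 0]], rotation=[[0, 0, 0], [0, 0, 0], [0, 0, 0], [0, 0, 0], [0, 0, 0], [0, 0, 0], [0, 0, 0], [0, 0, 0], [0, 0, 0]], grip=[0.8, 0.8, 0.8, 0.8, 0.5, 0, 0, 0, 0])

```text
clock: 31.73
position: [401.5, -352.4, -30.3]
ee_rot: [0.992, -0.129, 0.0, 0.0]
contact_force: [-0.9, 0.7, -0.7]
gripper_width: 57.3
```

>>> play_rows(travel=[[0, 0, -0.004], [0, 0, -0.009], [0, 0, -0.014], [0, 0, -0.016], [0, 0, -0.016], [0, 0, -0.016], [0, 0, -0.011], [0, 0, -0.005], [0, 0, 0], [0, 0, 0]], rotation=[[0, 0, 0], [0, 0, 0], [0, 0, -0.104], [0, 0, -0.104], [0, 0, -0.104], [0, 0, -0.104], [0, 0, 0], [0, 0, 0], [0, 0, 0], [0, 0, 0]], grip=[0, 0, 0, 0, 0, 0, 0, 0, 0, 0])

```text
clock: 32.57
position: [401.2, -352.3, 60.8]
ee_rot: [0.997, 0.078, 0.0, -0.0]
contact_force: [0.2, -0.5, -1.5]
gripper_width: 57.1
```

```bash
python3 plan.py "560.9 25.3 60 9.15 17"
```

```text
at [ 401.2 -352.3   60.8] psi 8.98 tilt [0.0004 0.0001] w 57.1 F [ 0.2 -0.5 -1.5] t 32.6
turn 1 x -0.003  move 17 x [0.0128, -0.0204, 0.0] |0.0241| end [561.   24.7  60.8]
```

>>> play_rows(travel=[[0.0064, -0.0102, 0], [0.0128, -0.0204, 0], [0.0128, -0.0204, 0], [0.0128, -0.0204, 0], [0.0128, -0.0204, 0], [0.0128, -0.0204, 0], [0.0128, -0.0204, 0], [0.0128, -0.0204, 0], [0.0128, -0.0204, 0], [0.0128, -0.0204, 0], [0.0128, -0.0204, 0], [0.0128, -0.0204, 0]], rotation=[[0, 0, -0.003], [0, 0, 0], [0, 0, 0], [0, 0, 0], [0, 0, 0], [0, 0, 0], [0, 0, 0], [0, 0, 0], [0, 0, 0], [0, 0, 0], [0, 0, 0], [0, 0, 0]], grip=[0, 0, 0, 0, 0, 0, 0, 0, 0, 0, 0, 0])

```text
clock: 33.57
position: [508.9, -95.6, 59.6]
ee_rot: [0.997, 0.08, -0.001, -0.0]
contact_force: [0.2, 0.0, -0.2]
gripper_width: 56.8
```

>>> play_rows(travel=[[0.0128, -0.0204, 0], [0.0128, -0.0204, 0], [0.0128, -0.0204, 0], [0.0128, -0.0204, 0], [0.0128, -0.0204, 0], [0.0064, -0.0102, 0.003], [0, 0, 0.006], [0, 0, 0.006], [0, 0, 0.003], [0, 0, 0], [0, 0, 0]], rotation=[[0, 0, 0], [0, 0, 0], [0, 0, 0], [0, 0, 0], [0, 0, 0], [0, 0, 0], [0, 0, 0], [0, 0, 0], [0, 0, 0], [0, 0, 0], [0, 0, 0]], grip=[0, 0, 0, 0, 0, 0, 0, 0, 0, 0, 0])

```text
clock: 34.48
position: [560.2, 23.6, 42.1]
ee_rot: [0.997, 0.079, -0.001, 0.0]
contact_force: [0.4, -0.7, -0.6]
gripper_width: 56.5
```

```bash
python3 plan.py "560.8 25.3 40 9.15 1"
```

```text
at [560.2  23.6  42.1] psi 9.10 tilt [-0.0014 -0.0005] w 56.5 F [ 0.4 -0.7 -0.6] t 34.5
no turn  move 1 x [0.0009, -0.0016, 0.0021] |0.0028| end [560.8  25.3  40. ]
```

>>> play_rows(travel=[[0.0007, -0.0016, 0], [0, 0, 0.002], [0, 0, 0.003], [0, 0, 0.003], [0, 0, 0.003], [0, 0, 0]], rotation=[[0, 0, 0], [0, 0, 0], [0, 0, 0], [0, 0, 0], [0, 0, 0], [0, 0, 0]], grip=[0, 0, 0, 0, 0, 0])

```text
clock: 34.98
position: [560.8, 26.2, 30.8]
ee_rot: [0.997, 0.08, -0.001, 0.0]
contact_force: [-0.6, -0.7, 0.0]
gripper_width: 56.6
```

>>> play_rows(travel=[[0, 0, 0.003], [0, 0, 0.003], [0, 0, 0.003], [0, 0, 0.003], [0, 0, 0]], rotation=[[0, 0, 0], [0, 0, 0], [0, 0, 0], [0, 0, 0], [0, 0, 0]], grip=[0, 0, 0, 0, 0])

```text
clock: 35.4
position: [560.9, 26.3, 18.8]
ee_rot: [0.997, 0.08, -0.001, 0.0]
contact_force: [0.3, -0.0, -1.1]
gripper_width: 57.1
```

>>> play_rows(travel=[[0, 0, 0.003], [0, 0, 0.003], [0, 0, 0.003], [0, 0, 0]], rotation=[[0, 0, 0], [0, 0, 0], [0, 0, 0], [0, 0, 0]], grip=[0, 0, 0, 0])

```text
clock: 35.73
position: [561.0, 26.3, 9.9]
ee_rot: [0.997, 0.08, -0.0, 0.0]
contact_force: [0.0, -0.4, -0.4]
gripper_width: 57.3
```

>>> play_rows(travel=[[0, 0.0007, 0.003], [0, 0, 0.003], [0, 0, 0.0015], [0, 0, 0]], rotation=[[0, 0, 0], [0, 0, 0], [0, 0, 0], [0, 0, 0]], grip=[0, 0, 0, 0])

```text
clock: 36.07
position: [561.5, 25.6, 2.7]
ee_rot: [0.997, 0.08, -0.0, 0.0]
contact_force: [-0.2, -0.3, -0.9]
gripper_width: 57.0
```

>>> play_rows(travel=[[0, 0, 0.001], [0, 0, 0], [0, 0, 0]], rotation=[[0, 0, 0], [0, 0, 0], [0, 0, 0]], grip=[0, 0, 0])

```text
clock: 36.32
position: [561.4, 25.7, 2.0]
ee_rot: [0.997, 0.08, -0.0, -0.0]
contact_force: [-0.4, 0.4, -1.4]
gripper_width: 57.2
```

>>> play_rows(travel=[[0, 0, 0], [0, 0, 0], [0, 0, 0], [0, 0, -0.006], [0, 0, -0.012], [0, 0, -0.016], [0, 0, -0.016], [0, 0, -0.006], [0, 0, -0.003], [0, 0, 0], [0, 0, 0]], rotation=[[0, 0, 0], [0, 0, 0], [0, 0, 0], [0, 0, 0], [0, 0, 0], [0, 0, 0], [0, 0, 0], [0, 0, 0], [0, 0, 0], [0, 0, 0], [0, 0, 0]], grip=[0.8, 0.8, 0.8, 0.8, 0.8, 0.8, 0.8, 0.8, 0.8, 0.8, 0.8])

```text
clock: 37.23
position: [561.0, 25.6, 60.6]
ee_rot: [0.997, 0.08, -0.0, -0.0]
contact_force: [-0.5, -0.3, 0.2]
gripper_width: 68.3
```

```bash
python3 det.py sep 564.6 -341.2; python3 plan.py "564.6 -341.2 60 33.4 15"; python3 - <<'E'
from h import *
d=grab('side'); P=cloud(d)
# height of stack's near rim ring: points 24-31mm from hub axis, near side
r=np.hypot(P[...,0]-561,P[...,1]-25.5); m=(r>19)&(r<30)&(P[...,1]<10)&(P[...,2]>15)&(P[...,2]<80); print('stack top z',np.percentile(P[m][:,2],[25,50,75,90]).round(1))
E
```

```text
sep 564.7 -341.2 yaw 33.4 e0.0012
at [560.8  25.5  60.3] psi 9.17 tilt [-0.0016 -0.0003] w 68.1 F [ 0.7  0.9 -0.9] t 37.3
turn 4 x -0.106  move 15 x [-0.0133, 0.0205, 0.0] |0.0244| end [ 563.9 -341.    60.3]
stack top z [36.4 39.  39.8 40.7]
```

Stack top measures about 38–39 mm, as expected. Next is the separator at (564.7,−341.2).

>>> play_rows(travel=[[0, 0, 0], [0, 0, 0], [0, 0, 0], [0, 0, 0], [-0.0067, 0.0103, 0], [-0.0133, 0.0205, 0], [-0.0133, 0.0205, 0], [-0.0133, 0.0205, 0], [-0.0133, 0.0205, 0], [-0.0133, 0.0205, 0], [-0.0133, 0.0205, 0], [-0.0133, 0.0205, 0]], rotation=[[0, 0, -0.106], [0, 0, -0.106], [0, 0, -0.106], [0, 0, -0.106], [0, 0, 0], [0, 0, 0], [0, 0, 0], [0, 0, 0], [0, 0, 0], [0, 0, 0], [0, 0, 0], [0, 0, 0]], grip=[0.8, 0.8, 0.8, 0.8, 0.8, 0.8, 0.8, 0.8, 0.8, 0.8, 0.8, 0.8])

```text
clock: 38.33
position: [562.3, -159.4, 60.4]
ee_rot: [0.958, 0.287, -0.001, -0.0]
contact_force: [0.1, 0.1, -0.4]
gripper_width: 68.1
```

>>> play_rows(travel=[[-0.0133, 0.0205, 0], [-0.0133, 0.0205, 0], [-0.0133, 0.0205, 0], [-0.0133, 0.0205, 0], [-0.0133, 0.0205, 0], [-0.0133, 0.0205, 0], [-0.0133, 0.0205, 0], [-0.0067, 0.0103, 0.006], [0, 0, 0.015], [0, 0, 0.015], [0, 0, 0.015], [0, 0, 0.008]], rotation=[[0, 0, 0], [0, 0, 0], [0, 0, 0], [0, 0, 0], [0, 0, 0], [0, 0, 0], [0, 0, 0], [0, 0, 0], [0, 0, 0], [0, 0, 0], [0, 0, 0], [0, 0, 0]], grip=[0.8, 0.8, 0.8, 0.8, 0.8, 0.8, 0.8, 0.8, 0.8, 0.8, 0.8, 0.8])

```text
clock: 39.33
position: [562.6, -340.5, -0.9]
ee_rot: [0.958, 0.287, -0.002, -0.002]
contact_force: [-0.7, 1.2, -0.4]
gripper_width: 68.0
```

>>> play_rows(travel=[[0, 0, 0], [0, 0, 0]], rotation=[[0, 0, 0], [0, 0, 0]], grip=[0.8, 0.8])

```text
clock: 39.5
position: [564.3, -340.9, 1.5]
ee_rot: [0.958, 0.288, -0.001, -0.0]
contact_force: [-0.0, -0.1, 0.5]
gripper_width: 68.4
```

```bash
python3 plan.py "564.7 -341.2 -31 33.4 4"; python3 det.py disc 562 353.5 disc 407.6 337.6 sep 410.3 210
```

```text
at [ 564.3 -340.9    1.5] psi 33.46 tilt [-0.0014  0.0002] w 68.4 F [-0.  -0.1  0.5] t 39.5
no turn  move 4 x [0.0, 0.0001, 0.0081] |0.0081| end [ 564.5 -341.2  -30.9]
disc 561.7 353.2 yaw 15.1 e0.0036
disc 407.7 337.3 yaw -22.8 e0.0055
sep 410.3 209.9 yaw -53.5 e0.0049
```

>>> play_rows(travel=[[0, 0.0003, 0.01], [0, 0, 0.01], [0, 0, 0.008], [0, 0, 0.004], [0, 0, 0], [0, 0, 0], [0, 0, 0], [0, 0, 0], [0, 0, 0]], rotation=[[0, 0, 0], [0, 0, 0], [0, 0, 0], [0, 0, 0], [0, 0, 0], [0, 0, 0], [0, 0, 0], [0, 0, 0], [0, 0, 0]], grip=[0.8, 0.8, 0.8, 0.8, 0.5, 0, 0, 0, 0])

```text
clock: 40.3
position: [564.9, -341.3, -29.8]
ee_rot: [0.958, 0.288, 0.0, 0.0]
contact_force: [0.5, 0.9, -1.2]
gripper_width: 56.9
```

>>> play_rows(travel=[[0, 0, -0.004], [0, 0, -0.009], [0, 0, -0.014], [0, 0, -0.016], [0, 0, -0.016], [0, 0, -0.016], [0, 0, -0.011], [0, 0, -0.005], [0, 0, 0], [0, 0, 0]], rotation=[[0, 0, 0], [0, 0, 0], [0, 0, 0.106], [0, 0, 0.106], [0, 0, 0.106], [0, 0, 0.106], [0, 0, 0], [0, 0, 0], [0, 0, 0], [0, 0, 0]], grip=[0, 0, 0, 0, 0, 0, 0, 0, 0, 0])

```text
clock: 41.13
position: [564.5, -341.1, 60.9]
ee_rot: [0.997, 0.081, -0.0, -0.0]
contact_force: [0.3, 0.1, -1.8]
gripper_width: 56.8
```

```bash
python3 plan.py "560.9 25.4 60 9.17 15"
```

```text
at [ 564.5 -341.1   60.9] psi 9.25 tilt [-0.0002  0.0004] w 56.8 F [ 0.3  0.1 -1.8] t 41.1
no turn  move 15 x [0.0037, -0.0242, 0.0001] |0.0245| end [561.3  26.2  59.4]
```

>>> play_rows(travel=[[0.0018, -0.012, 0], [0.0037, -0.0242, 0], [0.0037, -0.0242, 0], [0.0037, -0.0242, 0], [0.0037, -0.0242, 0], [0.0037, -0.0242, 0], [0.0037, -0.0242, 0], [0.0037, -0.0242, 0], [0.0037, -0.0242, 0], [0.0037, -0.0242, 0], [0.0037, -0.0242, 0], [0.0037, -0.0242, 0]], rotation=[[0, 0, 0.001], [0, 0, 0], [0, 0, 0], [0, 0, 0], [0, 0, 0], [0, 0, 0], [0, 0, 0], [0, 0, 0], [0, 0, 0], [0, 0, 0], [0, 0, 0], [0, 0, 0]], grip=[0, 0, 0, 0, 0, 0, 0, 0, 0, 0, 0, 0])

```text
clock: 42.13
position: [561.4, -58.1, 60.0]
ee_rot: [0.997, 0.08, -0.001, -0.0]
contact_force: [0.4, 0.1, -0.7]
gripper_width: 57.0
```

>>> play_rows(travel=[[0.0037, -0.0242, 0], [0.0037, -0.0242, 0], [0.0037, -0.0242, 0], [0.0017, -0.0114, 0.003], [0, 0, 0.006], [0, 0, 0.006], [0, 0, 0.003], [0, 0, 0], [0, 0, 0]], rotation=[[0, 0, 0], [0, 0, 0], [0, 0, 0], [0, 0, 0], [0, 0, 0], [0, 0, 0], [0, 0, 0], [0, 0, 0], [0, 0, 0]], grip=[0, 0, 0, 0, 0, 0, 0, 0, 0])

```text
clock: 42.88
position: [561.6, 24.0, 42.5]
ee_rot: [0.997, 0.079, -0.001, 0.0]
contact_force: [0.8, 0.1, -0.9]
gripper_width: 57.1
```

```bash
python3 plan.py "561 25.5 40 9.17 1"
```

```text
at [561.6  24.   42.5] psi 9.04 tilt [-0.0013 -0.0005] w 57.1 F [ 0.8  0.1 -0.9] t 42.9
turn 1 x -0.002  move 1 x [-0.0003, -0.0015, 0.0025] |0.0029| end [561.   25.5  40. ]
```

>>> play_rows(travel=[[-0.0003, -0.0008, 0], [0, 0, 0.002], [0, 0, 0.003], [0, 0, 0.003], [0, 0, 0.003], [0, 0, 0]], rotation=[[0, 0, -0.001], [0, 0, 0], [0, 0, 0], [0, 0, 0], [0, 0, 0], [0, 0, 0]], grip=[0, 0, 0, 0, 0, 0])

```text
clock: 43.38
position: [561.0, 25.7, 31.3]
ee_rot: [0.997, 0.08, -0.001, 0.0]
contact_force: [0.1, 0.1, -1.2]
gripper_width: 57.0
```

>>> play_rows(travel=[[0, 0, 0.003], [0, 0, 0.003], [0, 0, 0.003], [0, 0, 0]], rotation=[[0, 0, 0], [0, 0, 0], [0, 0, 0], [0, 0, 0]], grip=[0, 0, 0, 0])

```text
clock: 43.72
position: [561.1, 25.8, 22.3]
ee_rot: [0.997, 0.08, -0.001, 0.0]
contact_force: [-0.6, 0.4, -0.6]
gripper_width: 57.0
```

>>> play_rows(travel=[[0, 0, 0.003], [0, 0, 0.003], [0, 0, 0.003], [0, 0, 0]], rotation=[[0, 0, 0], [0, 0, 0], [0, 0, 0], [0, 0, 0]], grip=[0, 0, 0, 0])

```text
clock: 44.05
position: [561.2, 25.8, 13.4]
ee_rot: [0.997, 0.08, -0.0, 0.0]
contact_force: [-0.1, -1.2, -1.7]
gripper_width: 57.3
```

>>> play_rows(travel=[[0, 0, 0.003], [0, 0, 0.002], [0, 0, 0.0005], [0, 0, 0]], rotation=[[0, 0, 0], [0, 0, 0], [0, 0, 0], [0, 0, 0]], grip=[0, 0, 0, 0])

```text
clock: 44.38
position: [561.5, 25.9, 8.4]
ee_rot: [0.997, 0.08, -0.0, 0.0]
contact_force: [1.1, 0.4, -1.6]
gripper_width: 57.1
```

>>> play_rows(travel=[[0, 0, 0], [0, 0, 0], [0, 0, 0], [0, 0, -0.006], [0, 0, -0.012], [0, 0, -0.014], [0, 0, -0.012], [0, 0, -0.005], [0, 0, -0.003], [0, 0, 0], [0, 0, 0]], rotation=[[0, 0, 0], [0, 0, 0], [0, 0, 0], [0, 0, 0], [0, 0, 0], [0, 0, 0], [0, 0, 0], [0, 0, 0], [0, 0, 0], [0, 0, 0], [0, 0, 0]], grip=[0.8, 0.8, 0.8, 0.8, 0.8, 0.8, 0.8, 0.8, 0.8, 0.8, 0.8])

```text
clock: 45.3
position: [561.2, 25.8, 60.3]
ee_rot: [0.997, 0.08, -0.0, -0.0]
contact_force: [-0.4, 0.5, -0.2]
gripper_width: 68.3
```

```bash
python3 plan.py "561.9 353.4 60 15.1 13"; python3 - <<'E'
from fit import *
d=grab('side'); P=cloud(d)
r=np.hypot(P[...,0]-561,P[...,1]-25.5); m=(r>19)&(r<30)&(P[...,1]<10)&(P[...,2]>15)&(P[...,2]<80); print('stack top z',np.percentile(P[m][:,2],[25,50,75,90]).round(1))
A=dark(d)
for x,y in[(562,356),(407.5,339)]:
    r=fit(d,'disc',(x,y),(0,6),A=A); print('side disc %.1f %.1f %.1f e%.4f'%(r[0],r[1],np.degrees(r[2]),r[3]))
cv2.imwrite('pics/c7.png',cv2.resize(d['image'][130:290,150:390],None,fx=3,fy=3,interpolation=cv2.INTER_CUBIC))
E
```

```text
at [561.2  25.8  60.3] psi 9.17 tilt [-0.0006  0.    ] w 68.3 F [-0.4  0.5 -0.2] t 45.3
turn 1 x -0.104  move 13 x [0.0066, -0.0243, 0.0] |0.0252| end [561.6 353.2  60.3]
stack top z [39.5 44.9 45.8 46.6]
side disc 561.3 354.6 16.2 e0.0113
side disc 407.4 338.4 -21.5 e0.0036
```

View pics/c7.png

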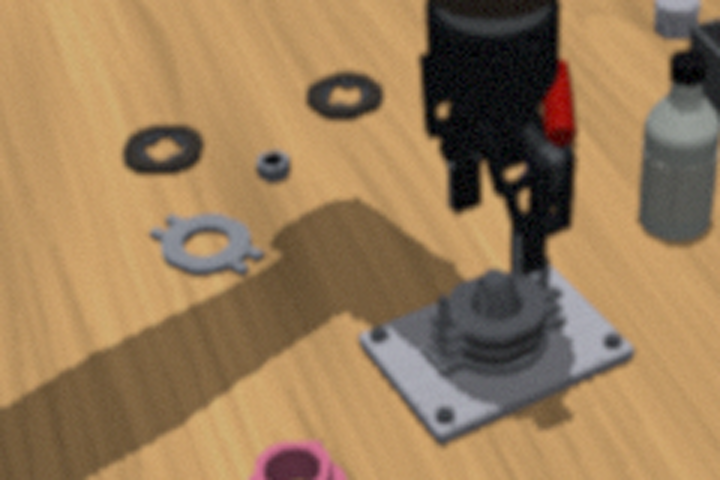

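The picture shows four plates stacked flat on the hub at (495,325). The two left discs at (345,95) and (163,148), and the separator at (208,243), have not moved. On to disc 1.

>>> play_rows(travel=[[0, 0, 0], [0.0033, -0.0122, 0], [0.0066, -0.0243, 0], [0.0066, -0.0243, 0], [0.0066, -0.0243, 0], [0.0066, -0.0243, 0], [0.0066, -0.0243, 0], [0.0066, -0.0243, 0], [0.0066, -0.0243, 0], [0.0066, -0.0243, 0], [0.0066, -0.0243, 0], [0.0066, -0.0243, 0]], rotation=[[0, 0, -0.104], [0, 0, 0], [0, 0, 0], [0, 0, 0], [0, 0, 0], [0, 0, 0], [0, 0, 0], [0, 0, 0], [0, 0, 0], [0, 0, 0], [0, 0, 0], [0, 0, 0]], grip=[0.8, 0.8, 0.8, 0.8, 0.8, 0.8, 0.8, 0.8, 0.8, 0.8, 0.8, 0.8])

```text
clock: 46.35
position: [561.1, 292.0, 59.8]
ee_rot: [0.991, 0.131, -0.001, 0.0]
contact_force: [-0.1, -0.9, -0.8]
gripper_width: 68.3
```

>>> play_rows(travel=[[0.0066, -0.0243, 0], [0.0066, -0.0243, 0], [0.0033, -0.0122, 0.006], [0, 0, 0.015], [0, 0, 0.015], [0, 0, 0.015], [0, 0, 0.008], [0, 0, 0], [0, 0, 0], [0, 0, 0]], rotation=[[0, 0, 0], [0, 0, 0], [0, 0, 0], [0, 0, 0], [0, 0, 0], [0, 0, 0], [0, 0, 0], [0, 0, 0], [0, 0, 0], [0, 0, 0]], grip=[0.8, 0.8, 0.8, 0.8, 0.8, 0.8, 0.8, 0.8, 0.8, 0.8])

```text
clock: 47.18
position: [562.4, 353.6, 2.3]
ee_rot: [0.991, 0.132, 0.001, -0.0]
contact_force: [-0.3, 0.8, -0.1]
gripper_width: 68.4
```

```bash
python3 plan.py "561.7 353.4 -31 15.1 4"
```

```text
at [562.4 353.6   2.3] psi 15.13 tilt [0.0011 0.0007] w 68.4 F [-0.3  0.8 -0.1] t 47.2
no turn  move 4 x [-0.0002, 0.0, 0.0083] |0.0083| end [561.6 353.4 -30.9]
```

>>> play_rows(travel=[[-0.0006, 0, 0.01], [0, 0, 0.01], [0, 0, 0.009], [0, 0, 0.004], [0, 0, 0], [0, 0, 0], [0, 0, 0], [0, 0, 0], [0, 0, 0]], rotation=[[0, 0, 0], [0, 0, 0], [0, 0, 0], [0, 0, 0], [0, 0, 0], [0, 0, 0], [0, 0, 0], [0, 0, 0], [0, 0, 0]], grip=[0.8, 0.8, 0.8, 0.8, 0.5, 0, 0, 0, 0])

```text
clock: 47.93
position: [561.4, 353.2, -31.2]
ee_rot: [0.991, 0.132, 0.0, -0.0]
contact_force: [-0.1, -0.4, -0.4]
gripper_width: 57.7
```

>>> play_rows(travel=[[0, 0, -0.004], [0, 0, -0.009], [0, 0, -0.014], [0, 0, -0.016], [0, 0, -0.016], [0, 0, -0.016], [0, 0, -0.011], [0, 0, -0.005], [0, 0, 0], [0, 0, 0]], rotation=[[0, 0, 0], [0, 0, 0], [0, 0, 0.104], [0, 0, 0], [0, 0, 0], [0, 0, 0], [0, 0, 0], [0, 0, 0], [0, 0, 0], [0, 0, 0]], grip=[0, 0, 0, 0, 0, 0, 0, 0, 0, 0])

```text
clock: 48.77
position: [561.0, 353.0, 59.5]
ee_rot: [0.997, 0.08, -0.0, -0.0]
contact_force: [-0.7, 0.3, -0.8]
gripper_width: 58.0
```

```bash
python3 plan.py "561 25.5 60 9.17 13"
```

```text
at [561.  353.   59.5] psi 9.16 tilt [-0.0005  0.    ] w 58.0 F [-0.7  0.3 -0.8] t 48.8
no turn  move 13 x [-0.004, 0.0249, -0.0] |0.0252| end [561.2  25.2  59.5]
```

>>> play_rows(travel=[[-0.002, 0.0125, 0], [-0.004, 0.0249, 0], [-0.004, 0.0249, 0], [-0.004, 0.0249, 0], [-0.004, 0.0249, 0], [-0.004, 0.0249, 0], [-0.004, 0.0249, 0], [-0.004, 0.0249, 0], [-0.004, 0.0249, 0], [-0.004, 0.0249, 0], [-0.004, 0.0249, 0], [-0.004, 0.0249, 0]], rotation=[[0, 0, 0], [0, 0, 0], [0, 0, 0], [0, 0, 0], [0, 0, 0], [0, 0, 0], [0, 0, 0], [0, 0, 0], [0, 0, 0], [0, 0, 0], [0, 0, 0], [0, 0, 0]], grip=[0, 0, 0, 0, 0, 0, 0, 0, 0, 0, 0, 0])

```text
clock: 49.77
position: [560.2, 60.9, 58.5]
ee_rot: [0.997, 0.08, -0.001, 0.0]
contact_force: [0.3, 0.0, -0.9]
gripper_width: 57.4
```

>>> play_rows(travel=[[-0.004, 0.0249, 0], [-0.002, 0.0122, 0.003], [0, 0, 0.006], [0, 0, 0.006], [0, 0, 0.002], [0, 0, 0], [0, 0, 0], [0, 0, 0]], rotation=[[0, 0, 0], [0, 0, 0], [0, 0, 0], [0, 0, 0], [0, 0, 0], [0, 0, 0], [0, 0, 0], [0, 0, 0]], grip=[0, 0, 0, 0, 0, 0, 0, 0])

```text
clock: 50.43
position: [561.8, 26.3, 42.6]
ee_rot: [0.997, 0.081, 0.0, 0.0]
contact_force: [-0.2, 0.1, -0.0]
gripper_width: 57.3
```

```bash
python3 plan.py "561 25.5 40 9.17 1"
```

```text
at [561.8  26.3  42.6] psi 9.26 tilt [ 0.0003 -0.    ] w 57.3 F [-0.2  0.1 -0. ] t 50.4
turn 1 x 0.002  move 1 x [-0.0009, 0.0007, 0.0026] |0.0028| end [561.   25.5  40. ]
```

>>> play_rows(travel=[[-0.0007, 0.0003, 0], [0, 0, 0.002], [0, 0, 0.003], [0, 0, 0.003], [0, 0, 0.003], [0, 0, 0]], rotation=[[0, 0, 0.001], [0, 0, 0], [0, 0, 0], [0, 0, 0], [0, 0, 0], [0, 0, 0]], grip=[0, 0, 0, 0, 0, 0])

```text
clock: 50.93
position: [560.3, 24.9, 30.7]
ee_rot: [0.997, 0.079, -0.001, 0.0]
contact_force: [-0.3, 0.4, 0.4]
gripper_width: 57.7
```

>>> play_rows(travel=[[0, 0, 0.003], [0, 0, 0.003], [0, 0, 0.003], [0, 0, 0]], rotation=[[0, 0, 0], [0, 0, 0], [0, 0, 0], [0, 0, 0]], grip=[0, 0, 0, 0])

```text
clock: 51.27
position: [560.4, 24.9, 21.8]
ee_rot: [0.997, 0.079, -0.001, 0.0]
contact_force: [-0.2, 0.8, -1.4]
gripper_width: 57.8
```

>>> play_rows(travel=[[0, 0, 0.003], [0, 0, 0.003], [0, 0, 0]], rotation=[[0, 0, 0], [0, 0, 0], [0, 0, 0]], grip=[0, 0, 0])

```text
clock: 51.52
position: [560.6, 25.0, 15.9]
ee_rot: [0.997, 0.079, -0.0, 0.0]
contact_force: [1.2, 1.5, -1.2]
gripper_width: 57.3
```

>>> play_rows(travel=[[0, 0, 0.002], [0, 0, 0.001], [0, 0, 0]], rotation=[[0, 0, 0], [0, 0, 0], [0, 0, 0]], grip=[0, 0, 0])

```text
clock: 51.77
position: [560.7, 25.1, 13.3]
ee_rot: [0.997, 0.079, -0.0, 0.0]
contact_force: [-0.7, 0.1, -1.3]
gripper_width: 57.4
```

>>> play_rows(travel=[[0, 0, 0], [0, 0, 0], [0, 0, 0], [0, 0, -0.006], [0, 0, -0.012], [0, 0, -0.014], [0, 0, -0.01], [0, 0, -0.005], [0, 0, 0], [0, 0, 0], [0, 0, 0], [0, 0, 0]], rotation=[[0, 0, 0], [0, 0, 0], [0, 0, 0], [0, 0, 0], [0, 0, 0], [0, 0, 0], [0, 0, 0], [0, 0, 0], [0, 0, 0.109], [0, 0, 0.109], [0, 0, 0.109], [0, 0, 0.109]], grip=[0.8, 0.8, 0.8, 0.8, 0.8, 0.8, 0.8, 0.8, 0.8, 0.8, 0.8, 0.8])

```text
clock: 52.77
position: [560.8, 25.1, 60.7]
ee_rot: [0.99, -0.141, 0.0, -0.0]
contact_force: [0.7, -0.1, 0.2]
gripper_width: 68.3
```

>>> play_rows(travel=[[0, 0, 0], [0, 0, 0], [0, 0, 0], [0, 0, 0], [0, 0, 0], [0, 0, 0], [0, 0, 0]], rotation=[[0, 0, 0.109], [0, 0, 0.109], [0, 0, 0.109], [0, 0, 0.109], [0, 0, 0.109], [0, 0, 0.109], [0, 0, 0]], grip=[0.8, 0.8, 0.8, 0.8, 0.8, 0.8, 0.8])

```text
clock: 53.35
position: [560.8, 25.1, 60.7]
ee_rot: [0.893, -0.45, -0.0, -0.0]
contact_force: [-0.3, 0.8, 0.2]
gripper_width: 68.3
```

```bash
python3 - <<'E'
from fit import *
d=grab('side'); P=cloud(d)
r=np.hypot(P[...,0]-561,P[...,1]-25.5); m=(r>19)&(r<30)&(P[...,1]<10)&(P[...,2]>15)&(P[...,2]<80); print('stack top z',np.percentile(P[m][:,2],[25,50,75,90]).round(1))
r=fit(d,'sep',(410.3,211),(0,6)); print('side sep %.1f %.1f %.1f e%.4f'%(r[0],r[1],np.degrees(r[2]),r[3]))
E
python3 plan.py "410.3 209.9 60 -53.4 11"
```

```text
stack top z [39.3 50.8 51.8 52.6]
side sep 410.0 212.0 -53.1 e0.0429
at [560.8  25.1  60.6] psi -53.21 tilt [-0.      0.0001] w 68.3 F [-0.7  0.2  0.4] t 53.4
turn 1 x 0.003  move 11 x [-0.0216, 0.001, 0.0001] |0.0216| end [410.3 209.2  59.5]
```

>>> play_rows(travel=[[-0.0108, 0.0005, 0], [-0.0216, 0.0009, 0], [-0.0216, 0.0009, 0], [-0.0216, 0.0009, 0], [-0.0216, 0.0009, 0], [-0.0216, 0.0009, 0], [-0.0216, 0.0009, 0], [-0.0216, 0.0009, 0], [-0.0216, 0.0009, 0], [-0.0216, 0.0009, 0], [-0.0216, 0.0009, 0], [-0.0108, 0.0005, 0.006]], rotation=[[0, 0, 0.003], [0, 0, 0], [0, 0, 0], [0, 0, 0], [0, 0, 0], [0, 0, 0], [0, 0, 0], [0, 0, 0], [0, 0, 0], [0, 0, 0], [0, 0, 0], [0, 0, 0]], grip=[0.8, 0.8, 0.8, 0.8, 0.8, 0.8, 0.8, 0.8, 0.8, 0.8, 0.8, 0.8])

```text
clock: 54.4
position: [410.6, 212.2, 55.5]
ee_rot: [0.894, -0.448, 0.0, -0.001]
contact_force: [-0.9, 0.4, -0.2]
gripper_width: 68.3
```

>>> play_rows(travel=[[0, 0, 0.015], [0, 0, 0.015], [0, 0, 0.015], [0, 0, 0.008], [0, 0, 0], [0, 0, 0], [0, 0, 0]], rotation=[[0, 0, 0], [0, 0, 0], [0, 0, 0], [0, 0, 0], [0, 0, 0], [0, 0, 0], [0, 0, 0]], grip=[0.8, 0.8, 0.8, 0.8, 0.8, 0.8, 0.8])

```text
clock: 54.98
position: [412.0, 210.5, 2.1]
ee_rot: [0.893, -0.45, 0.0, -0.0]
contact_force: [0.2, 0.2, 0.6]
gripper_width: 68.4
```

```bash
python3 plan.py "410.3 209.9 -31 -53.4 4"
```

```text
at [412.  210.5   2.1] psi -53.48 tilt [0.0008 0.0006] w 68.4 F [0.2 0.2 0.6] t 55.0
no turn  move 4 x [-0.0001, 0.0004, 0.0083] |0.0083| end [410.4 209.8 -31.1]
```

>>> play_rows(travel=[[-0.0004, 0.0015, 0.01], [0, 0, 0.01], [0, 0, 0.009], [0, 0, 0.004], [0, 0, 0], [0, 0, 0], [0, 0, 0], [0, 0, 0], [0, 0, 0]], rotation=[[0, 0, 0], [0, 0, 0], [0, 0, 0], [0, 0, 0], [0, 0, 0], [0, 0, 0], [0, 0, 0], [0, 0, 0], [0, 0, 0]], grip=[0.8, 0.8, 0.8, 0.8, 0.5, 0, 0, 0, 0])

```text
clock: 55.73
position: [410.4, 209.8, -31.1]
ee_rot: [0.893, -0.45, 0.0, -0.0]
contact_force: [-0.4, 0.5, -0.4]
gripper_width: 57.3
```

>>> play_rows(travel=[[0, 0, -0.004], [0, 0, -0.009], [0, 0, -0.014], [0, 0, -0.016], [0, 0, -0.016], [0, 0, -0.016], [0, 0, -0.011], [0, 0, -0.005], [0, 0, 0], [0, 0, 0], [0, 0, 0], [0, 0, 0]], rotation=[[0, 0, 0], [0, 0, 0], [0, 0, -0.109], [0, 0, -0.109], [0, 0, -0.109], [0, 0, -0.109], [0, 0, -0.109], [0, 0, -0.109], [0, 0, -0.109], [0, 0, -0.109], [0, 0, -0.109], [0, 0, -0.109]], grip=[0, 0, 0, 0, 0, 0, 0, 0, 0, 0, 0, 0])

```text
clock: 56.73
position: [410.0, 209.5, 60.5]
ee_rot: [0.997, 0.081, 0.0, -0.0]
contact_force: [-0.0, 0.3, -0.6]
gripper_width: 56.7
```

>>> play_rows(travel=[[0, 0, 0], [0, 0, 0]], rotation=[[0, 0, -0.002], [0, 0, 0]], grip=[0, 0])

```text
clock: 56.9
position: [410.1, 209.6, 60.2]
ee_rot: [0.997, 0.078, 0.0, -0.0]
contact_force: [-0.3, 0.0, -0.6]
gripper_width: 57.2
```

```bash
python3 plan.py "561 25.5 60 9.17 11"; python3 det.py disc 407.6 337.4
```

```text
at [410.1 209.6  60.2] psi 8.91 tilt [0.0005 0.0005] w 57.2 F [-0.3  0.  -0.6] t 56.9
turn 1 x -0.005  move 11 x [0.0109, 0.0187, 0.0] |0.0216| end [561.3  25.7  60.2]
disc 381.7 342.9 yaw -16.8 e0.7269
```

>>> play_rows(travel=[[0.0054, 0.0093, 0], [0.0109, 0.0187, 0], [0.0109, 0.0187, 0], [0.0109, 0.0187, 0], [0.0109, 0.0187, 0], [0.0109, 0.0187, 0], [0.0109, 0.0187, 0], [0.0109, 0.0187, 0], [0.0109, 0.0187, 0], [0.0109, 0.0187, 0], [0.0109, 0.0187, 0], [0.0052, 0.0093, 0]], rotation=[[0, 0, -0.004], [0, 0, 0], [0, 0, 0], [0, 0, 0], [0, 0, 0], [0, 0, 0], [0, 0, 0], [0, 0, 0], [0, 0, 0], [0, 0, 0], [0, 0, 0], [0, 0, 0]], grip=[0, 0, 0, 0, 0, 0, 0, 0, 0, 0, 0, 0])

```text
clock: 57.95
position: [562.6, 24.4, 59.7]
ee_rot: [0.997, 0.079, 0.0, 0.0]
contact_force: [0.5, 0.1, -0.8]
gripper_width: 56.9
```

>>> play_rows(travel=[[0, 0, 0.006], [0, 0, 0.007], [0, 0, 0.003], [0, 0, 0], [0, 0, 0], [0, 0, 0]], rotation=[[0, 0, 0], [0, 0, 0], [0, 0, 0], [0, 0, 0], [0, 0, 0], [0, 0, 0]], grip=[0, 0, 0, 0, 0, 0])

```text
clock: 58.45
position: [561.1, 26.6, 43.8]
ee_rot: [0.997, 0.082, 0.0, 0.0]
contact_force: [0.7, -0.2, -0.8]
gripper_width: 56.9
```

```bash
python3 plan.py "561 25.5 40 9.17 1"
```

```text
at [561.1  26.6  43.8] psi 9.35 tilt [ 0.0001 -0.    ] w 56.9 F [ 0.7 -0.2 -0.8] t 58.5
turn 1 x 0.003  move 1 x [-0.0003, 0.0011, 0.0038] |0.0040| end [561.   25.5  40. ]
```

>>> play_rows(travel=[[0, 0.0006, 0], [0, 0, 0.002], [0, 0, 0.003], [0, 0, 0]], rotation=[[0, 0, 0.002], [0, 0, 0], [0, 0, 0], [0, 0, 0]], grip=[0, 0, 0, 0])

```text
clock: 58.78
position: [560.9, 25.3, 38.1]
ee_rot: [0.997, 0.08, -0.0, 0.0]
contact_force: [0.3, 0.3, -0.6]
gripper_width: 56.8
```

>>> play_rows(travel=[[0, 0, 0.003], [0, 0, 0.003], [0, 0, 0.003], [0, 0, 0]], rotation=[[0, 0, 0], [0, 0, 0], [0, 0, 0], [0, 0, 0]], grip=[0, 0, 0, 0])

```text
clock: 59.12
position: [560.8, 25.2, 28.7]
ee_rot: [0.997, 0.08, -0.001, 0.0]
contact_force: [-0.4, 0.2, -0.8]
gripper_width: 57.0
```

>>> play_rows(travel=[[0, 0, 0.003], [0, 0, 0.003], [0, 0, 0.001], [0, 0, 0]], rotation=[[0, 0, 0], [0, 0, 0], [0, 0, 0], [0, 0, 0]], grip=[0, 0, 0, 0])

```text
clock: 59.45
position: [561.1, 25.3, 22.2]
ee_rot: [0.997, 0.08, -0.0, 0.0]
contact_force: [0.1, -0.9, -0.8]
gripper_width: 57.0
```

>>> play_rows(travel=[[0, 0, 0.002], [0, 0, 0.001], [0, 0, 0]], rotation=[[0, 0, 0], [0, 0, 0], [0, 0, 0]], grip=[0, 0, 0])

```text
clock: 59.7
position: [561.2, 25.4, 19.4]
ee_rot: [0.997, 0.08, -0.0, 0.0]
contact_force: [-0.3, -0.1, -1.3]
gripper_width: 56.8
```

>>> play_rows(travel=[[0, 0, 0], [0, 0, 0], [0, 0, 0], [0, 0, -0.006], [0, 0, -0.012], [0, 0, -0.012], [0, 0, -0.007], [0, 0, -0.004], [0, 0, 0], [0, 0, 0], [0, 0, 0], [0, 0, 0]], rotation=[[0, 0, 0], [0, 0, 0], [0, 0, 0], [0, 0, 0], [0, 0, 0], [0, 0, 0], [0, 0, 0], [0, 0, 0.112], [0, 0, 0.112], [0, 0, 0.112], [0, 0, 0.112], [0, 0, 0.11]], grip=[0.8, 0.8, 0.8, 0.8, 0.8, 0.8, 0.8, 0.8, 0.8, 0.8, 0.8, 0.8])

```text
clock: 60.7
position: [561.5, 25.4, 61.1]
ee_rot: [0.98, -0.2, 0.0, -0.0]
contact_force: [0.7, 1.1, -0.7]
gripper_width: 68.0
```

```bash
python3 - <<'E'
from fit import *
d=grab('side'); P=cloud(d)
r=np.hypot(P[...,0]-561,P[...,1]-25.5); m=(r>19)&(r<30)&(P[...,1]<10)&(P[...,2]>15)&(P[...,2]<80); print('stack top z',np.percentile(P[m][:,2],[25,50,75,90]).round(1))
r=fit(d,'disc',(407.5,339),(0,6),A=dark(d)); print('side disc %.1f %.1f %.1f e%.4f'%(r[0],r[1],np.degrees(r[2]),r[3]))
E
python3 plan.py "407.6 337.3 60 -22.8 14"; python3 det.py disc 407.6 337.4
```

```text
stack top z [41.5 56.6 57.7 58.6]
side disc 407.4 338.5 -22.6 e0.0034
at [561.4  25.4  61. ] psi -23.30 tilt [0.0005 0.0002] w 67.7 F [-0.1  0.1  0.4] t 60.8
turn 1 x -0.009  move 14 x [-0.0188, -0.0163, 0.0001] |0.0249| end [407.1 337.7  59.6]
disc 407.9 338.0 yaw -21.2 e0.0857
```

>>> play_rows(travel=[[-0.0093, -0.0082, 0], [-0.0188, -0.0163, 0], [-0.0188, -0.0163, 0], [-0.0188, -0.0163, 0], [-0.0188, -0.0163, 0], [-0.0188, -0.0163, 0], [-0.0188, -0.0163, 0], [-0.0188, -0.0163, 0], [-0.0188, -0.0163, 0], [-0.0188, -0.0163, 0], [-0.0188, -0.0163, 0], [-0.0188, -0.0163, 0]], rotation=[[0, 0, -0.004], [0, 0, 0], [0, 0, 0], [0, 0, 0], [0, 0, 0], [0, 0, 0], [0, 0, 0], [0, 0, 0], [0, 0, 0], [0, 0, 0], [0, 0, 0], [0, 0, 0]], grip=[0.8, 0.8, 0.8, 0.8, 0.8, 0.8, 0.8, 0.8, 0.8, 0.8, 0.8, 0.8])

```text
clock: 61.8
position: [432.6, 282.9, 60.9]
ee_rot: [0.981, -0.194, 0.0, -0.0]
contact_force: [0.5, -0.3, 0.2]
gripper_width: 68.3
```

>>> play_rows(travel=[[-0.0188, -0.0163, 0], [-0.0188, -0.0163, 0], [-0.0093, -0.0082, 0.006], [0, 0, 0.015], [0, 0, 0.015], [0, 0, 0.015], [0, 0, 0.008], [0, 0, 0], [0, 0, 0], [0, 0, 0]], rotation=[[0, 0, 0], [0, 0, 0], [0, 0, 0], [0, 0, 0], [0, 0, 0], [0, 0, 0], [0, 0, 0], [0, 0, 0], [0, 0, 0], [0, 0, 0]], grip=[0.8, 0.8, 0.8, 0.8, 0.8, 0.8, 0.8, 0.8, 0.8, 0.8])

```text
clock: 62.63
position: [406.6, 337.6, 2.3]
ee_rot: [0.981, -0.195, 0.0, -0.001]
contact_force: [-0.3, -0.9, -0.1]
gripper_width: 68.4
```

```bash
python3 plan.py "407.6 337.4 -31 -22.8 4"
```

```text
at [406.6 337.6   2.3] psi -22.53 tilt [0.0009 0.001 ] w 68.4 F [-0.3 -0.9 -0.1] t 62.6
turn 1 x 0.005  move 4 x [0.0002, -0.0001, 0.0083] |0.0083| end [407.5 337.6 -30.9]
```

>>> play_rows(travel=[[0.0009, 0, 0.01], [0, 0, 0.01], [0, 0, 0.009], [0, 0, 0.004], [0, 0, 0], [0, 0, 0], [0, 0, 0], [0, 0, 0], [0, 0, 0]], rotation=[[0, 0, 0.003], [0, 0, 0], [0, 0, 0], [0, 0, 0], [0, 0, 0], [0, 0, 0], [0, 0, 0], [0, 0, 0], [0, 0, 0]], grip=[0.8, 0.8, 0.8, 0.8, 0.5, 0, 0, 0, 0])

```text
clock: 63.38
position: [407.0, 336.9, -31.3]
ee_rot: [0.98, -0.197, 0.0, -0.0]
contact_force: [-0.0, -0.5, -1.6]
gripper_width: 57.4
```

>>> play_rows(travel=[[0, 0, -0.004], [0, 0, -0.009], [0, 0, -0.014], [0, 0, -0.016], [0, 0, -0.016], [0, 0, -0.016], [0, 0, -0.011], [0, 0, -0.005], [0, 0, 0], [0, 0, 0]], rotation=[[0, 0, 0], [0, 0, 0], [0, 0, -0.111], [0, 0, -0.111], [0, 0, -0.111], [0, 0, -0.111], [0, 0, -0.111], [0, 0, 0], [0, 0, 0], [0, 0, 0]], grip=[0, 0, 0, 0, 0, 0, 0, 0, 0, 0])

```text
clock: 64.22
position: [406.8, 336.6, 59.8]
ee_rot: [0.997, 0.078, 0.0, -0.0]
contact_force: [0.7, 0.1, -0.8]
gripper_width: 57.9
```

```bash
python3 plan.py "561 25.5 60 9.17 14"
```

```text
at [406.8 336.6  59.8] psi 8.92 tilt [-0.      0.0004] w 57.9 F [ 0.7  0.1 -0.8] t 64.2
turn 1 x -0.004  move 14 x [0.0073, 0.0237, -0.0] |0.0248| end [560.4  25.3  59.8]
```

>>> play_rows(travel=[[0.0037, 0.0118, 0], [0.0073, 0.0237, 0], [0.0073, 0.0237, 0], [0.0073, 0.0237, 0], [0.0073, 0.0237, 0], [0.0073, 0.0237, 0], [0.0073, 0.0237, 0], [0.0073, 0.0237, 0], [0.0073, 0.0237, 0], [0.0073, 0.0237, 0], [0.0073, 0.0237, 0], [0.0073, 0.0237, 0]], rotation=[[0, 0, -0.003], [0, 0, 0], [0, 0, 0], [0, 0, 0], [0, 0, 0], [0, 0, 0], [0, 0, 0], [0, 0, 0], [0, 0, 0], [0, 0, 0], [0, 0, 0], [0, 0, 0]], grip=[0, 0, 0, 0, 0, 0, 0, 0, 0, 0, 0, 0])

```text
clock: 65.22
position: [533.2, 79.1, 58.5]
ee_rot: [0.997, 0.08, -0.001, 0.0]
contact_force: [-0.0, -0.3, -1.0]
gripper_width: 57.2
```

>>> play_rows(travel=[[0.0073, 0.0237, 0], [0.0073, 0.0237, 0], [0.0037, 0.0118, 0.003], [0, 0, 0.006], [0, 0, 0.006], [0, 0, 0.002], [0, 0, 0], [0, 0, 0], [0, 0, 0]], rotation=[[0, 0, 0], [0, 0, 0], [0, 0, 0], [0, 0, 0], [0, 0, 0], [0, 0, 0], [0, 0, 0], [0, 0, 0], [0, 0, 0]], grip=[0, 0, 0, 0, 0, 0, 0, 0, 0])

```text
clock: 65.97
position: [561.1, 26.6, 42.8]
ee_rot: [0.997, 0.081, 0.0, 0.0]
contact_force: [0.2, 0.2, -0.9]
gripper_width: 57.3
```

```bash
python3 plan.py "560.7 25.5 40 9.17 1"
```

```text
at [561.1  26.6  42.8] psi 9.32 tilt [0.0002 0.    ] w 57.3 F [ 0.2  0.2 -0.9] t 66.0
turn 1 x 0.003  move 1 x [-0.0006, 0.001, 0.0028] |0.0030| end [560.7  25.5  40. ]
```

Bottom = TCP + 31.2, so the seat at 56 means TCP ≈ 25.

>>> play_rows(travel=[[-0.0003, 0.0006, 0], [0, 0, 0.002], [0, 0, 0.003], [0, 0, 0]], rotation=[[0, 0, 0.002], [0, 0, 0], [0, 0, 0], [0, 0, 0]], grip=[0, 0, 0, 0])

```text
clock: 66.3
position: [560.5, 25.1, 37.1]
ee_rot: [0.997, 0.079, -0.0, 0.0]
contact_force: [0.1, -0.2, -1.3]
gripper_width: 57.3
```

>>> play_rows(travel=[[0, 0, 0.003], [0, 0, 0.003], [0, 0, 0.003], [0, 0, 0]], rotation=[[0, 0, 0], [0, 0, 0], [0, 0, 0], [0, 0, 0]], grip=[0, 0, 0, 0])

```text
clock: 66.63
position: [560.4, 25.0, 27.7]
ee_rot: [0.997, 0.079, -0.001, 0.0]
contact_force: [-0.2, -0.1, -0.4]
gripper_width: 57.8
```

>>> play_rows(travel=[[0, 0, 0.002], [0, 0, 0.001], [0, 0, 0]], rotation=[[0, 0, 0], [0, 0, 0], [0, 0, 0]], grip=[0, 0, 0])

```text
clock: 66.88
position: [560.8, 25.1, 25.3]
ee_rot: [0.997, 0.079, -0.0, 0.0]
contact_force: [0.4, -0.2, -0.8]
gripper_width: 57.6
```

>>> play_rows(travel=[[0, 0, 0], [0, 0, 0], [0, 0, 0], [0, 0, -0.005], [0, 0, -0.01], [0, 0, -0.01], [0, 0, -0.01], [0, 0, -0.005], [0, 0, 0], [0, 0, 0]], rotation=[[0, 0, 0], [0, 0, 0], [0, 0, 0], [0, 0, 0], [0, 0, 0], [0, 0, 0], [0, 0, 0], [0, 0, 0.074], [0, 0, 0], [0, 0, 0]], grip=[0.8, 0.8, 0.8, 0.8, 0.8, 0.8, 0.8, 0.8, 0.8, 0.8])

```text
clock: 67.72
position: [561.4, 25.3, 66.7]
ee_rot: [0.999, 0.043, 0.001, -0.0]
contact_force: [0.1, -0.3, -0.6]
gripper_width: 68.1
```

```bash
python3 - <<'E'
from fit import *
d=grab('side'); P=cloud(d); e=grab('top')
r=np.hypot(P[...,0]-561,P[...,1]-25.5); m=(r>19)&(r<30)&(P[...,1]<10)&(P[...,2]>15)&(P[...,2]<80); print('stack top z',np.percentile(P[m][:,2],[25,50,75,90]).round(1))
# pressure plate boss: points 24-36 mm high near the mat, top view
Q=cloud(e); m=(Q[...,2]>24)&(Q[...,2]<40)&(np.hypot(Q[...,0]-395,Q[...,1]+215)<45); print('boss centre',((np.nanmin(Q[m],0)+np.nanmax(Q[m],0))/2).round(1),Q[m].mean(0).round(1),m.sum())
a=cv2.resize(d['image'][190:300,255:385],None,fx=3,fy=3,interpolation=cv2.INTER_CUBIC); b=cv2.resize(e['image'][270:380,360:490],None,fx=3,fy=3,interpolation=cv2.INTER_CUBIC)
cv2.imwrite('pics/c8.png',np.hstack([a,b]))
E
python3 plan.py "395 -215.3 75 4.9 14"
```

```text
stack top z [45.2 62.7 63.6 64.5]
boss centre [ 394.6 -215.3   30. ] [ 394.2 -215.2   30.6] 208
at [560.8  25.1  65.7] psi 4.95 tilt [-0.0001  0.0001] w 68.3 F [0.4 0.3 0. ] t 67.8
no turn  move 14 x [-0.0133, 0.0161, -0.0007] |0.0209| end [ 394.5 -215.3   75.5]
```

View pics/c8.png

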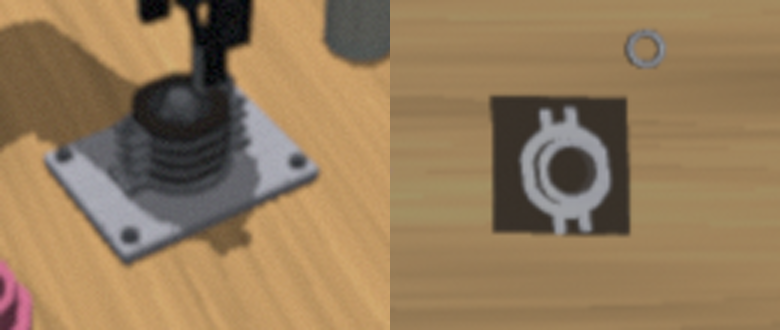

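The left half shows seven plates stacked, with the top at about z 62–63 (62 expected). The right half shows the pressure plate flat on the mat at (568,172). Fetching it now.

>>> play_rows(travel=[[-0.0066, 0.008, 0], [-0.0133, 0.0161, 0], [-0.0133, 0.0161, 0], [-0.0133, 0.0161, 0], [-0.0133, 0.0161, 0], [-0.0133, 0.0161, 0], [-0.0133, 0.0161, 0], [-0.0133, 0.0161, 0], [-0.0133, 0.0161, 0], [-0.0133, 0.0161, 0], [-0.0133, 0.0161, 0], [-0.0133, 0.0161, 0]], rotation=[[0, 0, 0], [0, 0, 0], [0, 0, 0], [0, 0, 0], [0, 0, 0], [0, 0, 0], [0, 0, 0], [0, 0, 0], [0, 0, 0], [0, 0, 0], [0, 0, 0], [0, 0, 0]], grip=[0.8, 0.8, 0.8, 0.8, 0.8, 0.8, 0.8, 0.8, 0.8, 0.8, 0.8, 0.8])

```text
clock: 68.82
position: [422.7, -173.3, 65.3]
ee_rot: [0.999, 0.043, -0.001, -0.0]
contact_force: [0.0, 0.1, -0.6]
gripper_width: 68.1
```

>>> play_rows(travel=[[-0.0133, 0.0161, 0], [-0.0133, 0.0161, 0], [-0.0066, 0.008, 0.006], [0, 0, 0.015], [0, 0, 0.015], [0, 0, 0.015], [0, 0, 0.008], [0, 0, 0], [0, 0, 0], [0, 0, 0]], rotation=[[0, 0, 0], [0, 0, 0], [0, 0, 0], [0, 0, 0], [0, 0, 0], [0, 0, 0], [0, 0, 0], [0, 0, 0], [0, 0, 0], [0, 0, 0]], grip=[0.8, 0.8, 0.8, 0.8, 0.8, 0.8, 0.8, 0.8, 0.8, 0.8])

```text
clock: 69.65
position: [395.2, -215.3, 7.0]
ee_rot: [0.999, 0.043, 0.0, 0.0]
contact_force: [-0.1, 0.4, 0.3]
gripper_width: 68.4
```

```bash
python3 plan.py "395 -215.4 -14 4.94 4"
```

```text
at [ 395.2 -215.3    7. ] psi 4.91 tilt [ 0.0009 -0.0003] w 68.4 F [-0.1  0.4  0.3] t 69.7
no turn  move 4 x [-0.0001, 0.0, 0.0053] |0.0053| end [ 394.8 -215.3  -14.2]
```

>>> play_rows(travel=[[0, 0, 0.008], [0, 0, 0.007], [0, 0, 0.004], [0, 0, 0.002], [0, 0, 0], [0, 0, 0], [0, 0, 0], [0, 0, 0], [0, 0, 0], [0, 0, 0]], rotation=[[0, 0, 0], [0, 0, 0], [0, 0, 0], [0, 0, 0], [0, 0, 0], [0, 0, 0], [0, 0, 0], [0, 0, 0], [0, 0, 0], [0, 0, 0]], grip=[0.8, 0.8, 0.8, 0.8, 0.6, 0.5, 0, 0, 0, 0])

```text
clock: 70.48
position: [395.0, -215.2, -14.1]
ee_rot: [0.999, 0.043, 0.0, 0.0]
contact_force: [0.6, 1.2, 2.4]
gripper_width: 42.6
```

>>> play_rows(travel=[[0, 0, -0.004], [0, 0, -0.009], [0, 0, -0.014], [0, 0, -0.016], [0, 0, -0.016], [0, 0, -0.016], [0, 0, -0.009], [0, 0, -0.005], [0, 0, 0], [0, 0, 0], [0, 0, 0]], rotation=[[0, 0, 0], [0, 0, 0], [0, 0, -0.074], [0, 0, 0], [0, 0, 0], [0, 0, 0], [0, 0, 0], [0, 0, 0], [0, 0, 0], [0, 0, 0], [0, 0, 0]], grip=[0, 0, 0, 0, 0, 0, 0, 0, 0, 0, 0])

```text
clock: 71.4
position: [393.9, -215.0, 73.7]
ee_rot: [0.997, 0.079, -0.001, -0.0]
contact_force: [-0.4, -0.5, -2.4]
gripper_width: 42.2
```

```bash
python3 plan.py "561.1 25.5 75 9.17 14"
```

```text
at [ 393.9 -215.    73.7] psi 9.10 tilt [-0.0021  0.0006] w 42.2 F [-0.4 -0.5 -2.4] t 71.4
no turn  move 14 x [0.0145, -0.0151, -0.0001] |0.0209| end [560.6  26.   75.1]
```

>>> play_rows(travel=[[0.0072, -0.0075, 0], [0.0145, -0.0151, 0], [0.0145, -0.0151, 0], [0.0145, -0.0151, 0], [0.0145, -0.0151, 0], [0.0145, -0.0151, 0], [0.0145, -0.0151, 0], [0.0145, -0.0151, 0], [0.0145, -0.0151, 0], [0.0145, -0.0151, 0], [0.0145, -0.0151, 0], [0.0145, -0.0151, 0]], rotation=[[0, 0, -0.001], [0, 0, 0], [0, 0, 0], [0, 0, 0], [0, 0, 0], [0, 0, 0], [0, 0, 0], [0, 0, 0], [0, 0, 0], [0, 0, 0], [0, 0, 0], [0, 0, 0]], grip=[0, 0, 0, 0, 0, 0, 0, 0, 0, 0, 0, 0])

```text
clock: 72.4
position: [531.7, -15.8, 73.6]
ee_rot: [0.997, 0.08, -0.001, 0.0]
contact_force: [0.2, -0.4, -1.7]
gripper_width: 42.5
```

>>> play_rows(travel=[[0.0145, -0.0151, 0], [0.0145, -0.0151, 0], [0.0072, -0.0073, 0], [0, 0, 0.004], [0, 0, 0.006], [0, 0, 0.003], [0, 0, 0], [0, 0, 0], [0, 0, 0], [0, 0, 0]], rotation=[[0, 0, 0], [0, 0, 0], [0, 0, 0], [0, 0, 0], [0, 0, 0], [0, 0, 0], [0, 0, 0], [0, 0, 0], [0, 0, 0], [0, 0, 0]], grip=[0, 0, 0, 0, 0, 0, 0, 0, 0, 0])

```text
clock: 73.23
position: [561.4, 25.2, 61.9]
ee_rot: [0.997, 0.08, 0.0, -0.0]
contact_force: [-0.2, -0.3, -2.0]
gripper_width: 42.4
```

```bash
python3 plan.py "561.1 25.5 55 9.17 1"
```

```text
at [561.4  25.2  61.9] psi 9.14 tilt [0.0006 0.0001] w 42.4 F [-0.2 -0.3 -2. ] t 73.2
no turn  move 1 x [-0.0002, -0.0004, 0.0069] |0.0069| end [561.1  25.5  55. ]
```

>>> play_rows(travel=[[-0.0002, -0.0002, 0.002], [0, 0, 0.002], [0, 0, 0.002], [0, 0, 0]], rotation=[[0, 0, 0], [0, 0, 0], [0, 0, 0], [0, 0, 0]], grip=[0, 0, 0, 0])

```text
clock: 73.57
position: [560.7, 25.6, 55.1]
ee_rot: [0.997, 0.08, -0.0, 0.0]
contact_force: [-0.3, -0.4, -1.4]
gripper_width: 42.5
```

>>> play_rows(travel=[[0, 0, 0.002], [0, 0, 0.002], [0, 0, 0]], rotation=[[0, 0, 0], [0, 0, 0], [0, 0, 0]], grip=[0, 0, 0])

```text
clock: 73.82
position: [560.8, 25.7, 51.1]
ee_rot: [0.997, 0.08, -0.0, 0.0]
contact_force: [-0.3, -0.7, -1.9]
gripper_width: 42.4
```

>>> play_rows(travel=[[0, 0, 0.002], [0, 0, 0.0015], [0, 0, 0]], rotation=[[0, 0, 0], [0, 0, 0], [0, 0, 0]], grip=[0, 0, 0])

```text
clock: 74.07
position: [560.8, 25.7, 47.7]
ee_rot: [0.997, 0.08, -0.0, 0.0]
contact_force: [-0.4, 0.2, -2.6]
gripper_width: 42.6
```

>>> play_rows(travel=[[0, 0, 0.001], [0, 0, 0.0007], [0, 0, 0]], rotation=[[0, 0, 0], [0, 0, 0], [0, 0, 0]], grip=[0, 0, 0])

```text
clock: 74.32
position: [561.0, 25.7, 46.3]
ee_rot: [0.997, 0.08, -0.0, 0.0]
contact_force: [-0.5, 1.1, -1.7]
gripper_width: 42.6
```

>>> play_rows(travel=[[0, 0, 0.0004], [0, 0, 0.0003], [0, 0, 0]], rotation=[[0, 0, 0], [0, 0, 0], [0, 0, 0]], grip=[0, 0, 0])

```text
clock: 74.57
position: [561.2, 25.8, 45.9]
ee_rot: [0.997, 0.08, 0.0, 0.0]
contact_force: [-0.9, 0.3, -0.8]
gripper_width: 42.5
```

>>> play_rows(travel=[[0, 0, 0.0005], [0, 0, 0.0003], [0, 0, 0]], rotation=[[0, 0, 0], [0, 0, 0], [0, 0, 0]], grip=[0, 0, 0])

```text
clock: 74.82
position: [561.3, 25.8, 45.9]
ee_rot: [0.997, 0.08, 0.0, 0.0]
contact_force: [-2.3, 0.4, 5.9]
gripper_width: 42.7
```

>>> play_rows(travel=[[0, 0, 0.0004], [0, 0, 0], [0, 0, 0]], rotation=[[0, 0, 0], [0, 0, 0], [0, 0, 0]], grip=[0, 0, 0])

```text
clock: 75.07
position: [561.3, 25.8, 45.9]
ee_rot: [0.997, 0.08, 0.0, 0.0]
contact_force: [-2.6, 0.2, 7.1]
gripper_width: 42.3
```

>>> play_rows(travel=[[0, 0, 0.0005], [0, 0, 0], [0, 0, 0], [0, 0, 0]], rotation=[[0, 0, 0], [0, 0, 0], [0, 0, 0], [0, 0, 0]], grip=[0, 0, 0, 0])

```text
clock: 75.4
position: [561.3, 25.8, 45.8]
ee_rot: [0.997, 0.08, 0.0, 0.0]
contact_force: [-3.7, -0.0, 8.9]
gripper_width: 42.4
```

>>> play_rows(travel=[[0, 0, 0.0003], [0, 0, 0], [0, 0, 0], [0, 0, 0], [0, 0, 0], [0, 0, 0]], rotation=[[0, 0, 0], [0, 0, 0], [0, 0, 0], [0, 0, 0], [0, 0, 0], [0, 0, 0]], grip=[0, 0, 0, 0, 0, 0])

```text
clock: 75.9
position: [561.4, 25.8, 45.8]
ee_rot: [0.997, 0.08, 0.001, 0.0]
contact_force: [-4.3, 1.1, 10.1]
gripper_width: 42.4
```

>>> play_rows(travel=[[0, 0, 0.0005], [0, 0, 0], [0, 0, 0], [0, 0, 0], [0, 0, 0], [0, 0, 0]], rotation=[[0, 0, 0], [0, 0, 0], [0, 0, 0], [0, 0, 0], [0, 0, 0], [0, 0, 0]], grip=[0, 0, 0, 0, 0, 0])

```text
clock: 76.4
position: [561.4, 25.8, 45.8]
ee_rot: [0.997, 0.08, 0.001, 0.0]
contact_force: [-5.5, 0.7, 13.9]
gripper_width: 42.3
```

>>> play_rows(travel=[[0, 0, -0.001], [0, 0, -0.001], [0, 0, 0], [0, 0, 0], [0, 0, 0], [0, 0, 0], [0, 0, 0], [0, 0, -0.008], [0, 0, -0.015], [0, 0, -0.025], [0, 0, -0.025], [0, 0, -0.015]], rotation=[[0, 0, 0], [0, 0, 0], [0, 0, 0], [0, 0, 0], [0, 0, 0], [0, 0, 0], [0, 0, 0], [0, 0, 0], [0, 0, 0], [0, 0, 0], [0, 0, 0], [0, 0, 0]], grip=[0, 0, 0, 0.7, 0.7, 0.7, 0.7, 0.7, 0.7, 0.7, 0.7, 0.7])

```text
clock: 77.4
position: [562.5, 25.9, 136.5]
ee_rot: [0.997, 0.08, 0.002, -0.0]
contact_force: [-0.6, 0.2, 0.7]
gripper_width: 60.0
```

>>> play_rows(travel=[[-0.03, 0, -0.01], [-0.035, 0, 0], [-0.035, 0, 0], [-0.025, 0, 0], [-0.01, 0, 0], [0, 0, 0]], rotation=[[0, 0, 0], [0, 0, 0], [0, 0, 0], [0, 0, 0], [0, 0, 0], [0, 0, 0]], grip=[0.7, 0.7, 0.7, 0.7, 0.7, 0.7])

```text
clock: 77.9
position: [426.2, 3.8, 144.0]
ee_rot: [0.997, 0.08, 0.001, -0.0]
contact_force: [0.1, 0.7, -0.2]
gripper_width: 59.8
```

```bash
python3 - <<'E'
from fit import *
d=grab('side'); P=cloud(d); e=grab('top'); Q=cloud(e)
r=np.hypot(P[...,0]-561,P[...,1]-25.5); m=(r>25)&(r<31)&(P[...,1]<12)&(P[...,2]>55)&(P[...,2]<110); print('plate top z (exp 70)',np.percentile(P[m][:,2],[10,50,90]).round(1))
m=(r>16)&(r<24)&(P[...,2]>85)&(P[...,2]<105); print('boss top z (exp 92)',np.percentile(P[m][:,2],[50,75,90]).round(1))
a=cv2.resize(d['image'][150:300,230:430],None,fx=2,fy=2,interpolation=cv2.INTER_CUBIC); b=cv2.resize(e['image'][140:290,210:410],None,fx=2,fy=2,interpolation=cv2.INTER_CUBIC)
cv2.imwrite('pics/c9.png',np.hstack([a,b]))
E
```

```text
plate top z (exp 70) [59.4 70.4 72.6]
boss top z (exp 92) [92.5 93.7 94.4]
```

View pics/c9.png

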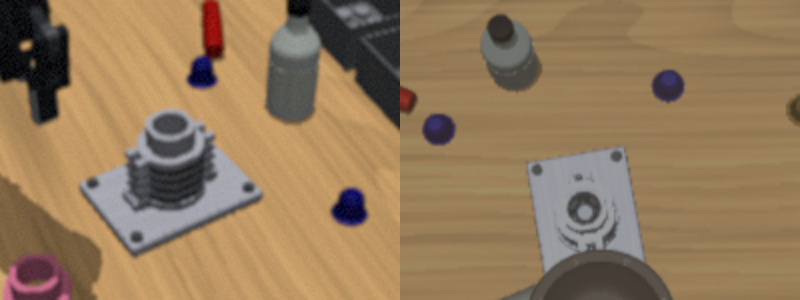

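The pack is complete: the plate is level with its top at about z 70 and the boss at about 92. The bottle and capsules are standing and the arm is clear. Handing in.

```bash
python3 -c "
from bench import workorder; print(workorder.job_done())"
```

```text
the job is handed in; nothing more can be done
None
```

The clutch is rebuilt and handed in at about 78 s of the 210 s allowed. I parked the pressure plate on the mat, then stacked all four discs with the three separators between them, so there was no spare separator. The pressure plate went back on last, and I pressed it until the wrist read 13.9 N; the tool did not move any further.

- **Stack height:** the last depth check put the plate's top at about 70.4 mm (70 expected) and its boss top at 92.5–94 mm (92 expected). The stack under it read about 63 mm before the plate went on (62 expected). These depth readings ran about 1 mm high throughout.
- **Surroundings:** in the last picture the bottle and the two capsules in view were standing. I did not check the third capsule at the end, but the arm never went near it. No part I looked for had been knocked aside.
- **Disagreements:** the reported TCP was 25–36 mm beyond the real fingertips, depending on the opening. Because of this my first grasp of the plate closed harmlessly on the hub tip. I then felt for the bench with the fingertips and used that height for the rest. The jaw width also read 2–3 mm less than the true sizes.

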